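# Tip the mandarins into the crate

## Task

First lift the red lock block straight up off its rail on the tipper, against its sprung catch, and stand it upright on the blue coaster. Then put every mandarin that lies on the mat into the green skip while it stands upright, and tip the skip by its handle past its detent, right over, so that they all go into the wooden crate together. Finally ease the skip gently back, without slamming it, until it is fully home, with all the mandarins in the crate, the lock still standing on the coaster, and the mug, jar and cup left where they are.

Things in the scene. Friction and masses are not known exactly. Their poses are not given: they have to be found in the camera images.
- tipper: Fixed fruit tipper: plywood base 400 x 300 x 12 mm with a green skip between two white stands (outer faces y +-112 mm, 150 mm high). Origin on the table under the skip's hinge; +x is the way the skip tips, y along the hinge. Base spans x -150 to +250 mm. A white detent post (12 x 50 mm, 160 mm high) stands behind the skip at x -140 mm.
- crate_floor (a point): Centre of the floor of the open wooden crate built onto the tipper (axes as tipper's), 142 mm ahead of its origin, 12 mm above the table. Inside it measures 192 mm (x) by 242 mm (y), walls 8 mm; the wall next to the skip is 43 mm high, the other three 88 mm, above this floor.
- rail_top (a point): Middle of the top edge of the lock rail, an upright steel plate along the tipper's x, 10 mm thick, top 165 mm above the table, at x 37, y -148 mm on the tipper. End cheeks 5 mm lower keep the lock from sliding along it. A white catch post (30 x 14 mm, 162 mm high) stands 55 mm outside it, at y -203 mm.
- skip (a joint): Tilt of the green sheet-metal skip (rad): 0 upright, fully home; 1.3 tipped over on its stop. A sprung roller behind it is the detent: about 4 to 15 N at the handle takes it past within 0.15 rad. Past about 0.8 rad it falls on by itself, damped, and stays tipped. Below about 0.75 rad it falls back, damped, but rests on the roller near 0.1: press it the last bit home. Skip about 0.7 kg.
- skip_hinge (a point): Point on the skip's hinge axis, mid-width, 130 mm above the table.
- skip_handle (a point): Middle of the skip's handle: round black bar 14 mm thick, 120 mm long, along the tipper's y. Moves on an arc of radius 194 mm about the hinge: upright, 135 mm behind and 140 mm above it (270 mm above the table); tipped, 99 mm ahead and 168 mm above. 50 mm above and 20 mm behind the top of the skip's back wall. Frame turns with the skip.
- skip_floor (a point): Centre of the skip's inner floor (moves with it; axes as tipper's when upright), 58 mm behind and 7 mm above the hinge. Floor 113 mm long (x), 170 mm wide (y); back and side walls stand 83 mm above it, 5 mm thick; ahead it goes on as a chute rising 32 degrees for 95 mm to an open lip 50 mm above the floor.
- lock_grip (a point): Middle of the grip of the red lock block: 30 mm (x, along the rail) by 26 mm (y), 40 mm high. Block 135 mm tall, 0.15 kg, body 50 x 38 mm. This point is 118 mm above its foot. At the start it straddles the lock rail and blocks the skip's lug. A sprung catch holds it: about 6 to 15 N straight up over the first 10 mm frees it; it is clear of the rail after 35 mm. z up.
- lock_foot (a point): Centre of the underside of the lock block, between its two legs (35 mm deep, 12 mm thick, 13 mm slot). 118 mm below lock_grip. z up when the block stands upright.
- pad: Flat round blue coaster, 90 mm across, 4 mm thick, fixed on the table; the place to stand the lock block. Origin at the centre of its underside.
- mat: Thin blue place mat, 290 x 240 x 2 mm, fixed, on which the mandarins lie. Origin at the centre of its underside.
- mug: Small white mug without a handle, 70 mm wide, 55 mm high: a bystander to leave alone. Origin at centre of underside.
- jar: Glass jar with yellow cap, 66 mm wide, 55 mm high: a bystander. Origin at centre of underside.
- cup: Clear plastic cup, 72 mm wide, 100 mm high: a bystander. Origin at centre of underside.
- mandarin0_center (a point): Centre of a firm orange mandarin, 52 mm across and 42 mm high, flattened at top and bottom, 85 g. It may be absent (None): four to six are on the mat at the start.
- mandarin1_center (a point): Centre of a firm orange mandarin, 52 mm across and 42 mm high, flattened at top and bottom, 85 g. It may be absent (None): four to six are on the mat at the start.
- mandarin2_center (a point): Centre of a firm orange mandarin, 52 mm across and 42 mm high, flattened at top and bottom, 85 g. It may be absent (None): four to six are on the mat at the start.
- mandarin3_center (a point): Centre of a firm orange mandarin, 52 mm across and 42 mm high, flattened at top and bottom, 85 g. It may be absent (None): four to six are on the mat at the start.
- mandarin4_center (a point): Centre of a firm orange mandarin, 52 mm across and 42 mm high, flattened at top and bottom, 85 g. It may be absent (None): four to six are on the mat at the start.
- mandarin5_center (a point): Centre of a firm orange mandarin, 52 mm across and 42 mm high, flattened at top and bottom, 85 g. It may be absent (None): four to six are on the mat at the start.
Not all that is in view belongs to the job. Of the things shaped like the part that bears lock_grip, the red one is meant.

How it is judged:
By the outcome, as a careful person would: the job done as asked, in the order asked, and still so for the second after the job is handed in, with the robot touching nothing.
Of mandarin0, mandarin1, mandarin2, mandarin3, mandarin4, mandarin5 only 4 to 6 are there at a start; the rules pass over those that are not, and their reading is None.
At some moment in a run one of mandarin0, mandarin1, mandarin2, mandarin3, mandarin4, mandarin5 may be knocked a few centimetres aside while the robot is not near it.
Once in a run the grip may slacken for a moment while it holds something.
It also fails if it takes over 210 s, if anything falls off the work surface, if the arm or the gripper's body presses on something with over 40 N, if the wrist force passes 120 N, or if a joint passes its speed limit or range.

## Robot

A 6-joint arm with a two-finger parallel gripper is mounted at the origin on the work surface. World frame = base frame: x ahead of the robot, y to its left, z up, the work surface at z = 0. Lengths are in m, angles in rad, forces in N, time in s.
With the tool pointing down it reaches from about 0.25 to 0.725 m from the base axis. Payload 4 kg.
Tool frame: the origin (TCP) lies midway between the tips of the shut fingers; the grasp point (between the pads) lies pinch_z behind it (pinch_z is the distance from the TCP to the grasp point, in m); z points along the fingers, y is the direction in which the jaws open and shut (so a half turn about z gives the same grasp; the last joint's range is limited). The gripper opens to 85 mm and grips with 20 to 120 N. Pads are 22 mm wide; open, the fingers measure 114 mm over their backs; the gripper's body (76 mm by 85 mm) begins 54 mm behind the grasp point. The pads swing forward as they close: fully open they stand 13 mm farther back than shut.
Start: joints at [1.347, 0.241, 0.005, 1.335, 0, 1.571], TCP at [0.111, 0.488, 0.231] pointing down, gripper open.
Joint ranges: [-2.72, 2.72], [-1.05, 1.87], [-1.09, 1.28], [-1.99, 2.15], [-1.42, 1.44], [-3.14, 3.14]. Speed limits (rad/s): [2.79, 2.79, 3.14, 3.14, 3.14, 3.14].

## Interface

Orientations are given as a unit quaternion [x, y, z, w].
In Python, from workcell import * gives the robot as it stands.
- The arm moves only by the tool move_arm, never from a script. Its argument "motion" is a list of rows, each a list of 3 entries, a list of its own where there are three numbers: the finger opening in mm, from 0 to 85.4, then the shift along the tool's x, y, z in units of 50 mm (1.0 is 50 mm), then the turn about the tool's z in units of 6 degrees (1.0 is 6 degrees). In form: [[claw, [dx, dy, dz], roll], ...]. A call has exactly 10 rows; each row is the pose to reach, as a shift and turn from the pose commanded when the call began, along the tool's axes at that moment; what a row does not reach only later rows make up. A row lasts 1/10 s, in which the tool goes at most 50 mm and 8.59 degrees, less where a joint would pass 70% of its speed; a pose out of reach is approached as far as the arm can. A call with a gripper value outside its range is refused whole. The fingers move at their own pace and stop on an object; the grip force is fixed at half the most. Time passes only in rows, so rows that repeat a pose let the fingers close, or fill a call up. It gives the time, the measured TCP pose, the force and the opening at its end, in the units of the state.
- get_obs(): the state, without advancing time (a new reading comes with each control period).
- camera(name): name is "scene" or "top"; returns a dict with "color" (384x512x3 uint8, red, green, blue), "fx", "fy", "cx", "cy" (pixels), "distortion" ([k1, k2, p1, p2, k3] as OpenCV has them; the pictures are not rectified), "rvec" (rotation vector, rad) and "tvec" (3), from world to camera coordinates, as OpenCV has them. Camera axes: x right, y down, z forward; pixel columns grow to the right and rows downward; lengths in m; the calibration is good to about 2 mm. A picture is of the moment at which its call begins. There is no depth.
- job_done(): hands the job in, once; it reports no verdict.
The state is a dict: "clock": time; "joint_pos": joint angles; "joint_vel": joint speeds; "tau": joint torques, N m; "eef_pos": TCP position; "tool_rot": TCP orientation; "ft_force": force on the tool from outside, world axes, zero at the start; "ft_torque": the same for the moment, N m; "grip_width": finger opening in m.
Only numpy, scipy, OpenCV 4.12 (cv2) and the standard library are available. Lean on these libraries where they do the work, as an engineer would, in place of code of your own. Each camera call takes 0.05 s, during which the arm holds its last target.

## Working session

There is one attempt and no reset: what is moved stays moved. The work goes in short steps, Python scripts to look and compute and a tool call to move; the robot and the scene stay as the last step left them, time stands still between calls to the robot, and variables do not carry over. Pictures are saved under pics/ and viewed, and the job is handed in when it is done.

Besides the shell and the picture viewer there is one more tool, called after ">>>" in YAML: its name, and indented under it one key for each argument. move_arm: Moves the arm, as the interface text tells. Its arguments: {"type":"object","properties":{"motion":{"type":"array","items":{"type":"array"}}},"required":["motion"]}

```bash
ls; mkdir -p pics; python3 - <<'E'
from workcell import *
import cv2
print(get_obs())
for n in("scene","top"):
    c=camera(n); print(n,{k:v for k,v in c.items() if k!="color"})
    cv2.imwrite(f"pics/{n}0.png",cv2.resize(c["color"][:,:,::-1],None,fx=1.5,fy=1.5,interpolation=cv2.INTER_CUBIC))
E
```

```text
pics
{'clock': 0.0, 'joint_pos': array([1.34701122e+00, 2.41415819e-01, 3.69879542e-03, 1.33518503e+00,
       2.35406034e-05, 1.57078862e+00]), 'joint_vel': array([ 0.00078689,  0.00150771,  0.00088887,  0.00115613, -0.00119844,
        0.00119065]), 'tau': array([ 4.59126059e-04, -3.72322011e+01,  2.52406114e+01,  1.70932378e-02,
       -7.50476920e-05,  6.85938602e-06]), 'eef_pos': array([0.11081222, 0.48691088, 0.23040183]), 'tool_rot': array([ 1.11655340e-01,  9.93746435e-01, -1.04496389e-03, -1.29262534e-04]), 'ft_force': array([ 0.04469086, -0.60261523, -0.99100973]), 'ft_torque': array([-0.00284588,  0.02979818, -0.05162083]), 'grip_width': 0.08535755044786758}
scene {'fx': 491.5008827416527, 'fy': 491.5008827416527, 'cx': 260.9696046688489, 'cy': 186.25063533736858, 'distortion': array([-0.14140959,  0.        ,  0.        ,  0.        ,  0.        ]), 'rvec': array([ 2.18915335,  1.3369066 , -0.46346101]), 'tvec': array([-0.21313281, -0.28454265,  1.81933787])}
top {'fx': 394.4967272482565, 'fy': 394.4967272482565, 'cx': 251.13009920753524, 'cy': 195.28146362417948, 'distortion': array([-0.03009601,  0.        ,  0.        ,  0.        ,  0.        ]), 'rvec': array([ 2.10386805, -2.14303398,  0.17378901]), 'tvec': array([-0.03831774,  0.56791256,  1.06403977])}
```

View pics/scene0.png

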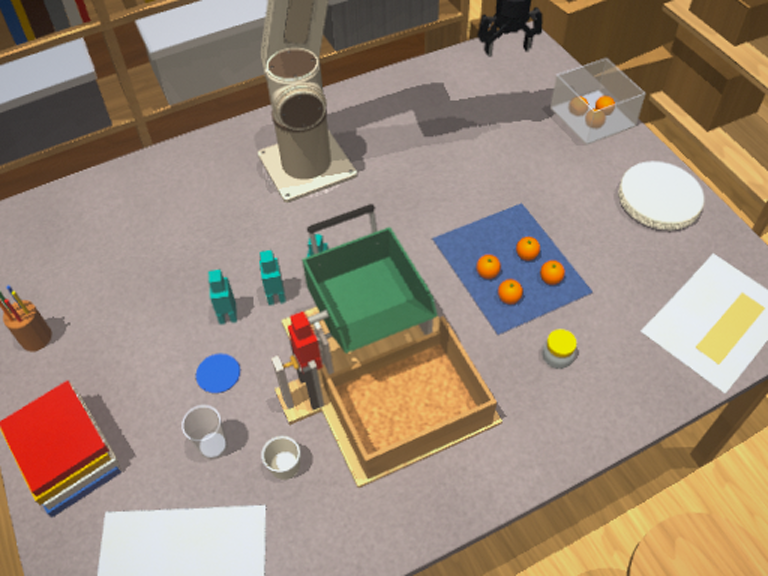

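View pics/top0.png

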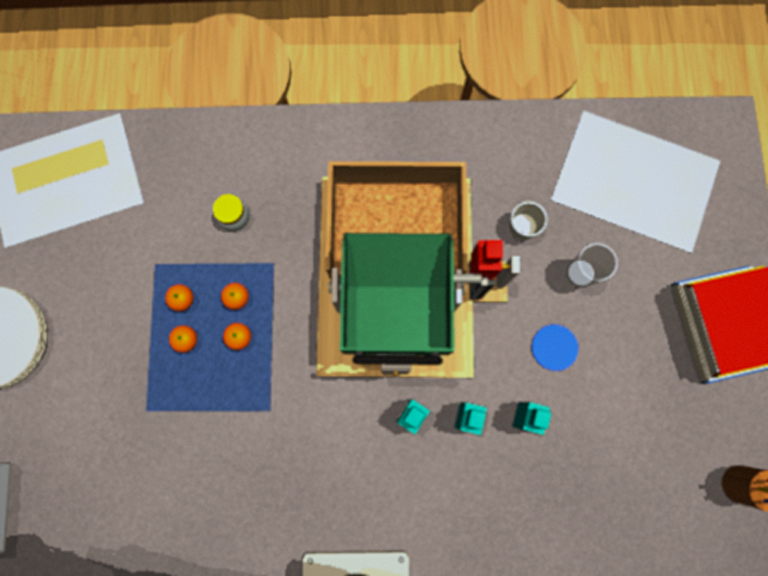

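The scene shows four mandarins on the mat (top picture, at about (179,297), (234,295), (182,338) and (236,336) in the 1.5x view). The red lock is at (490,255), the coaster at (555,347), and the teal blocks are decoys. I'll crop in to measure these more precisely.

```bash
cat > h.py <<'E'
from workcell import *
import cv2, numpy as np
from scipy.spatial.transform import Rotation as R
def crop(c,x0,y0,x1,y1,s,fn):
    im=c["color"][y0:y1,x0:x1,::-1]
    cv2.imwrite(fn,cv2.resize(im,None,fx=s,fy=s,interpolation=cv2.INTER_CUBIC))
def K(c): return np.array([[c["fx"],0,c["cx"]],[0,c["fy"],c["cy"]],[0,0,1]])
def proj(c,P):
    return cv2.projectPoints(np.array(P,float).reshape(-1,1,3),c["rvec"],c["tvec"],K(c),c["distortion"])[0].reshape(-1,2)
def ray(c,uv):
    n=cv2.undistortPoints(np.array(uv,float).reshape(-1,1,2),K(c),c["distortion"]).reshape(-1,2)
    Rm=cv2.Rodrigues(c["rvec"])[0]
    d=np.c_[n,np.ones(len(n))]@Rm; o=-Rm.T@c["tvec"]
    return o,d
def at_z(c,uv,z):
    o,d=ray(c,uv); t=(z-o[2])/d[:,2]; return o+d*t[:,None]
def blob(c,lo,hi,minA=20):
    hsv=cv2.cvtColor(c["color"],cv2.COLOR_RGB2HSV)
    m=cv2.inRange(hsv,lo,hi); n,_,st,ce=cv2.connectedComponentsWithStats(m)
    return [(ce[i],st[i,4]) for i in range(1,n) if st[i,4]>=minA]
def tool():
    o=get_obs(); return o["eef_pos"],R.from_quat(o["tool_rot"]),o
def to_units(p,target):  # world target TCP -> tool units
    pos,r,_=tool(); return r.inv().apply(np.array(target)-pos)/0.05
def man(c,zc):
    out=[]
    for ce,a in blob(c,(4,150,150),(20,255,255)):
        out.append((ce.round(1),a,at_z(c,ce,zc)[0].round(4)))
    return out
E
python3 - <<'E'
from h import *
c=camera("top"); s=camera("scene")
crop(c,205,100,350,260,5,"pics/t1.png")
crop(s,170,120,350,330,3.5 and 2.8,"pics/s1.png")
for x in man(c,0.026): print(x)
print("pad",[(at_z(c,x,0.004)[0].round(4),a) for x,a in blob(c,(105,180,150),(118,255,255),200)])
print("red",[(x,a) for x,a in blob(c,(0,200,100),(3,255,255),50)])
E
```

```text
(array([269.4,  29.6]), np.int32(15434), array([ 1.0974, -0.1148,  0.026 ]))
(array([398. ,  37.5]), np.int32(31), array([ 1.0619, -0.5151,  0.026 ]))
(array([242.7,  40.8]), np.int32(38), array([ 1.0608, -0.0307,  0.026 ]))
(array([12.1, 59.5]), np.int32(199), array([1.0209, 0.6977, 0.026 ]))
(array([87.6, 58.1]), np.int32(168), array([1.0166, 0.4549, 0.026 ]))
(array([286.9,  54.9]), np.int32(66), array([ 1.0095, -0.1666,  0.026 ]))
(array([215.9,  57.5]), np.int32(68), array([1.0061, 0.0531, 0.026 ]))
(array([399.7,  57.1]), np.int32(98), array([ 0.995 , -0.5142,  0.026 ]))
(array([477.7,  56.2]), np.int32(95), array([ 0.9948, -0.7574,  0.026 ]))
(array([510. ,  54.9]), np.int32(21), array([ 0.9982, -0.8601,  0.026 ]))
(array([242.8,  60.4]), np.int32(102), array([ 0.9943, -0.0302,  0.026 ]))
(array([197.5,  61. ]), np.int32(27), array([0.9962, 0.11  , 0.026 ]))
(array([43.4, 64. ]), np.int32(40), array([1.0017, 0.5949, 0.026 ]))
(array([302.1,  61.2]), np.int32(50), array([ 0.9871, -0.2126,  0.026 ]))
(array([233.3, 133.8]), np.int32(428), array([0.7578, 0.0013, 0.026 ]))
(array(
[... 483 characters left out ...]
0.0319, 0.026 ]))
(array([157.2, 223.5]), np.int32(208), array([0.4946, 0.2219, 0.026 ]))
(array([121. , 225.2]), np.int32(204), array([0.4914, 0.3263, 0.026 ]))
(array([225. , 234.6]), np.int32(29), array([0.4596, 0.0276, 0.026 ]))
(array([495.8, 245.4]), np.int32(50), array([ 0.4136, -0.7386,  0.026 ]))
(array([507.5, 317. ]), np.int32(41), array([ 0.2172, -0.7483,  0.026 ]))
(array([505.7, 329.9]), np.int32(47), array([ 0.1831, -0.7391,  0.026 ]))
(array([509.1, 337.6]), np.int32(22), array([ 0.1626, -0.7462,  0.026 ]))
pad [(array([ 0.463 , -0.3884,  0.004 ]), np.int32(689))]
red [(array([326.5202952 , 169.84132841]), np.int32(271)), (array([490.83699921, 212.12175962]), np.int32(2546))]
```

View pics/t1.png

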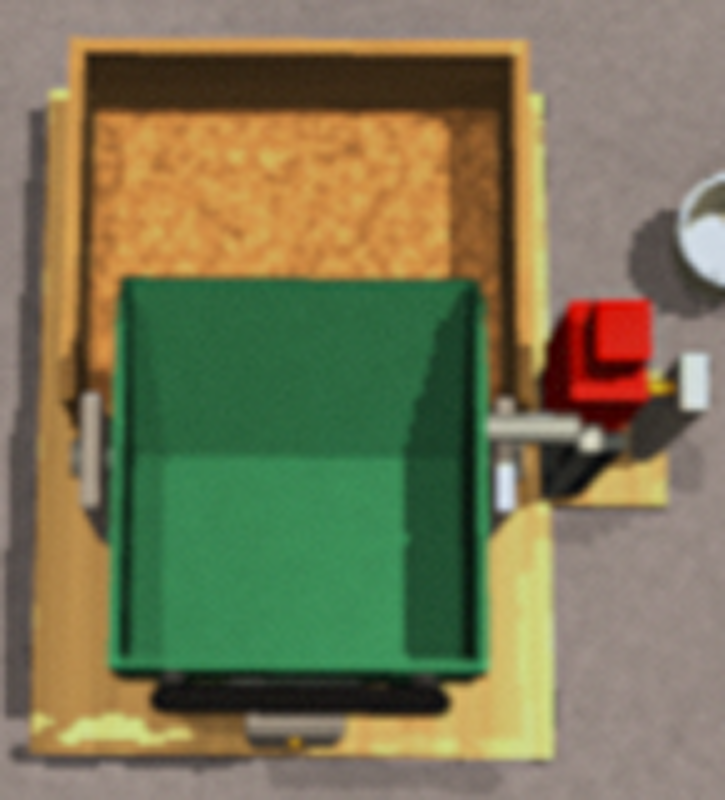

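View pics/s1.png

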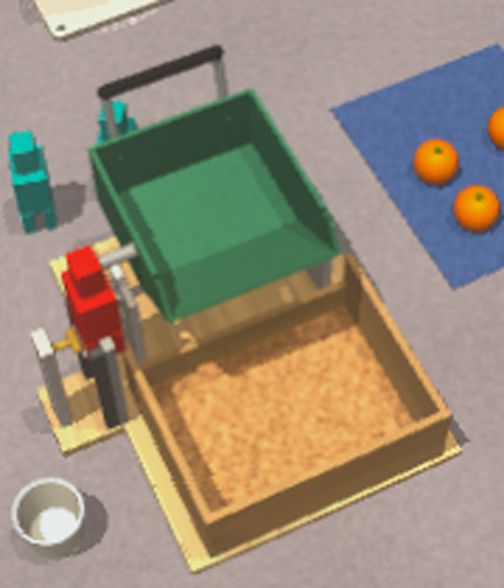

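```bash
cat > fit.py <<'E'
from h import *
from scipy.optimize import least_squares
c=camera("top"); s=camera("scene")
T=[((-150,150,12),(32,753)),((-150,-150,12),(553,758)),((246,129,100),(70,40)),((246,-129,100),(527,42)),((238,121,100),(88,57)),((238,-121,100),(514,57)),((-135,60,270),(153,697)),((-135,-60,270),(449,700)),((-119.5,90,220),(110,670)),((-119.5,-90,220),(488,672))]
S=[((-135,-60,270),(100,92)),((-135,60,270),(222,52)),((246,-129,100),(208,517)),((246,129,100),(450,412))]
def res(p):
    r=R.from_euler('z',p[2]); out=[]
    for cc,L,k,off in((c,T,5,(205,100)),(s,S,2.8,(170,120))):
        P=r.apply(np.array([l[0] for l in L])/1e3)+[p[0],p[1],0]
        uv=(np.array([l[1] for l in L])+.5)/k-.5+np.array(off)
        out.append((proj(cc,P)-uv))
    return np.vstack(out)
f=least_squares(lambda p:res(p).ravel(),[.5,-.1,0],loss='soft_l1')
print(f.x,np.degrees(f.x[2])); print(res(f.x).round(1))
E
python3 fit.py
```

```text
[ 0.56227704 -0.08317278 -0.02758608] -1.5805662296122867
[[-0.7  0.1]
 [ 0.4  0.1]
 [-0.4 -0.4]
 [ 0.1 -0.4]
 [-1.2 -1.1]
 [-0.2 -0.7]
 [ 2.3  0.5]
 [-2.6  0.4]
 [-0.7  0.6]
 [ 0.5  0.9]
 [ 0.7  0.1]
 [-2.7 -0.1]
 [-1.1  2.4]
 [ 0.1  0.6]]
```

```bash
cat >> h.py <<'E'
TP=np.array([0.5623,-0.0832,0.]); TY=-0.0276
def tip(x,y,z): return R.from_euler('z',TY).apply(np.array([x,y,z])/1e3)+TP
def plan(target,jaw_deg):
    # target TCP world; jaw_deg: desired direction of tool y in world xy (mod 180)
    pos,r,o=tool(); u=r.inv().apply(np.array(target)-pos)/0.05
    y=r.apply([0,1,0]); a=np.degrees(np.arctan2(y[1],y[0]))
    d=(jaw_deg-a+90)%180-90   # world ccw
    print("units",u.round(2),"roll units",round(-d/6,2),"jaw now",a.round(1),"q6",o["joint_pos"][5].round(2),"tilt",r.apply([0,0,1]).round(3))
E
python3 - <<'E'
import workcell; print([k for k in dir(workcell) if not k.startswith('_')])
print(workcell.pinch_z if hasattr(workcell,'pinch_z') else '')
from h import *
c=camera("top");s=camera("scene")
g=tip(37,-148,248); print("grip",g)
for n,cc in(("t",c),("s",s)):
    P=[tip(37+dx,-148+dy,z) for dx in(-15,15) for dy in(-13,13) for z in(265,225)]
    im=cc["color"].copy()[:,:,::-1]; im=np.ascontiguousarray(cv2.resize(im,None,fx=8,fy=8,interpolation=cv2.INTER_CUBIC))
    q=(proj(cc,P)+.5)*8-.5
    for u in q: cv2.circle(im,tuple(int(v) for v in u),3,(255,255,0),1)
    m=q.mean(0).astype(int); cv2.imwrite(f"pics/lock_{n}.png",im[m[1]-250:m[1]+250,m[0]-300:m[0]+300])
print(R.from_quat(get_obs()["tool_rot"]).as_matrix().round(2))
E
```

```text
['Unreachable', 'camera', 'get_obs', 'job_done', 'pinch_z']
0.0187
grip [ 0.59520163 -0.2321647   0.248     ]
[[-0.98  0.22 -0.  ]
 [ 0.22  0.98 -0.  ]
 [-0.   -0.   -1.  ]]
```

View pics/lock_t.png

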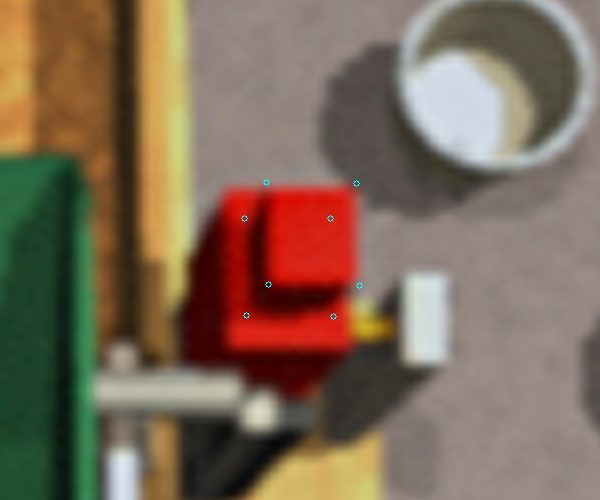

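View pics/lock_s.png

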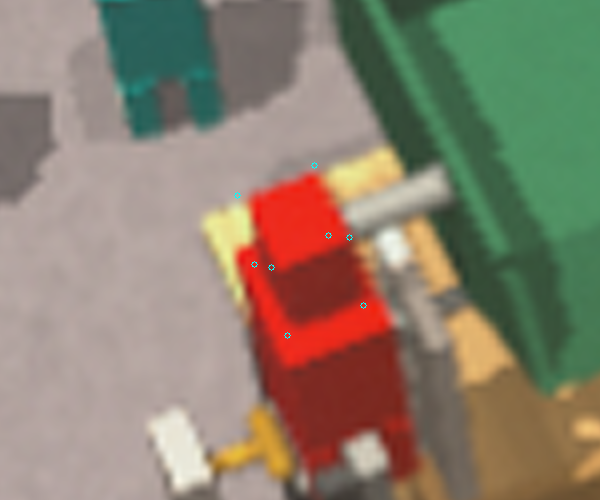

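The projected lock corners match the pictures to within about 1 px, so the tipper fit holds. Next I plan the approach above the lock.

```bash
python3 - <<'E'
from h import *
plan([0.5952,-0.2322,0.33],88.4)
E
```

```text
units [-12.64 -11.88  -1.97] roll units -1.87 jaw now 77.2 q6 1.57 tilt [-0. -0. -1.]
```

>>> move_arm:
  motion:
    - [85,[0,0,-1],0]
    - [85,[0,0,-2],0]
    - [85,[-0.5,-0.5,-2],-0.2]
    - [85,[-1.2,-1.1,-2],-0.4]
    - [85,[-1.9,-1.8,-2],-0.6]
    - [85,[-2.6,-2.4,-2],-0.8]
    - [85,[-3.3,-3.1,-2],-1]
    - [85,[-4.0,-3.8,-2],-1.2]
    - [85,[-4.7,-4.4,-2],-1.4]
    - [85,[-5.4,-5.1,-2],-1.6]

```text
clock: 1.4
eef_pos: [0.3184, 0.1775, 0.3316]
tool_rot: [0.027, 1.0, 0.0, 0.001]
ft_force: [0.3, 0.7, -0.3]
grip_width: 0.0852
```

```bash
python3 - <<'E'
from h import *
plan([0.5952,-0.2322,0.33],88.4)
E
```

```text
units [-5.97 -7.88  0.03] roll units -0.25 jaw now 86.9 q6 0.56 tilt [ 0.001  0.001 -1.   ]
```

>>> move_arm:
  motion:
    - [85,[-0.6,-0.8,0],-0.1]
    - [85,[-1.2,-1.6,0],-0.2]
    - [85,[-1.8,-2.4,0],-0.25]
    - [85,[-2.4,-3.2,0],-0.25]
    - [85,[-3,-4,0],-0.25]
    - [85,[-3.6,-4.8,0],-0.25]
    - [85,[-4.2,-5.6,0],-0.25]
    - [85,[-4.8,-6.4,0],-0.25]
    - [85,[-5.4,-7.2,0],-0.25]
    - [85,[-6,-7.85,0],-0.25]

```text
clock: 2.4
eef_pos: [0.5957, -0.2324, 0.3311]
tool_rot: [0.016, 1.0, -0.0, 0.0]
ft_force: [0.9, -0.8, 0.3]
grip_width: 0.0848
```

```bash
python3 - <<'E'
from h import *
plan([0.5952,-0.2322,0.229],88.4)
E
```

```text
units [0.01 0.   2.04] roll units -0.03 jaw now 88.2 q6 -0.34 tilt [ 0. -0. -1.]
```

>>> move_arm:
  motion:
    - [85,[0,0,0.4],0]
    - [85,[0,0,0.8],0]
    - [85,[0,0,1.2],0]
    - [85,[0,0,1.6],0]
    - [85,[0,0,1.8],0]
    - [85,[0,0,2.0],0]
    - [85,[0,0,2.0],0]
    - [24,[0,0,2.0],0]
    - [15,[0,0,2.0],0]
    - [15,[0,0,2.0],0]

```text
clock: 3.4
eef_pos: [0.5956, -0.2299, 0.2324]
tool_rot: [0.015, 1.0, -0.0, 0.001]
ft_force: [-0.8, 0.2, 0.5]
grip_width: 0.0435
```

>>> move_arm:
  motion:
    - [15,[0,0,0],0]
    - [15,[0,0,0],0]
    - [15,[0,0,0],0]
    - [15,[0,0,0],0]
    - [15,[0,0,0],0]
    - [15,[0,0,0],0]
    - [15,[0,0,0],0]
    - [15,[0,0,0],0]
    - [15,[0,0,0],0]
    - [15,[0,0,0],0]

```text
clock: 4.4
eef_pos: [0.5955, -0.2302, 0.2322]
tool_rot: [0.015, 1.0, -0.001, 0.001]
ft_force: [-0.0, -2.0, 5.2]
grip_width: 0.025
```

```bash
python3 - <<'E'
from h import *
o=get_obs(); print(o["eef_pos"],o["ft_force"],o["grip_width"])
c=camera("top"); crop(c,270,120,390,250,5,"pics/t2.png")
s=camera("scene"); crop(s,150,180,270,300,5,"pics/s2.png")
E
```

```text
[ 0.59554446 -0.23024738  0.23224602] [-0.04204111 -1.99221667  5.21971668] 0.024968237786850783
```

View pics/s2.png

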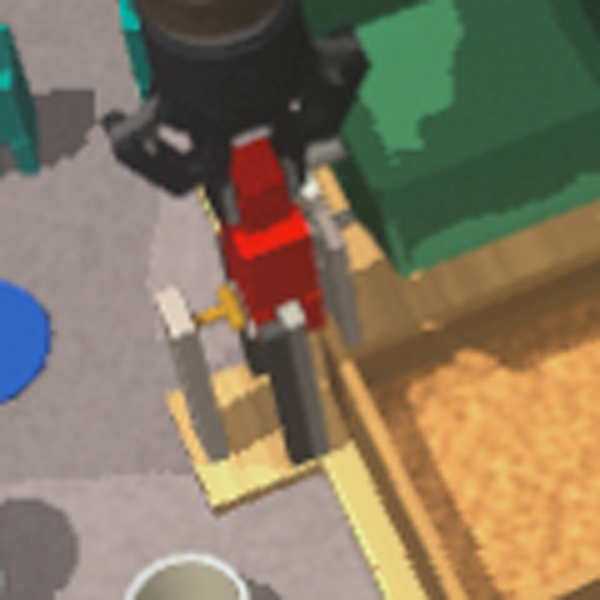

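The fingers hold the red grip, with an opening of 25 mm. Now I lift it straight up.

>>> move_arm:
  motion:
    - [15,[0,0,-0.1],0]
    - [15,[0,0,-0.2],0]
    - [15,[0,0,-0.3],0]
    - [15,[0,0,-0.4],0]
    - [15,[0,0,-0.5],0]
    - [15,[0,0,-0.65],0]
    - [15,[0,0,-0.8],0]
    - [15,[0,0,-1.0],0]
    - [15,[0,0,-1.2],0]
    - [15,[0,0,-1.3],0]

```text
clock: 5.5
eef_pos: [0.5955, -0.2299, 0.2982]
tool_rot: [0.015, 1.0, -0.0, 0.001]
ft_force: [1.1, -0.4, -1.5]
grip_width: 0.0254
```

```bash
python3 - <<'E'
from h import *
o=get_obs(); print(o["eef_pos"],o["ft_force"],o["grip_width"])
c=camera("top"); crop(c,230,100,430,260,3.5,"pics/t3.png")
s=camera("scene"); crop(s,120,150,280,310,3.7,"pics/s3.png")
plan([0.463,-0.388,0.3],88.4)
E
```

```text
[ 0.59554604 -0.22993006  0.29819061] [ 1.0812686  -0.37371703 -1.4515162 ] 0.025373750929536896
units [ 2.56 -3.24 -0.05] roll units -0.02 jaw now 88.3 q6 -0.34 tilt [ 0.002 -0.001 -1.   ]
```

View pics/s3.png

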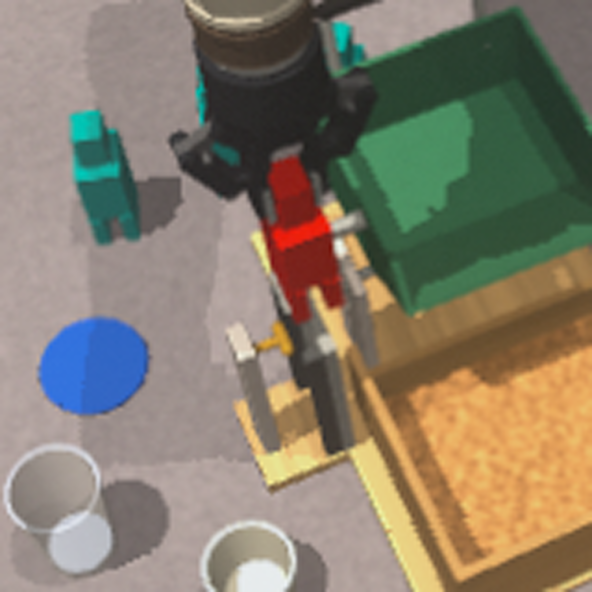

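View pics/t3.png

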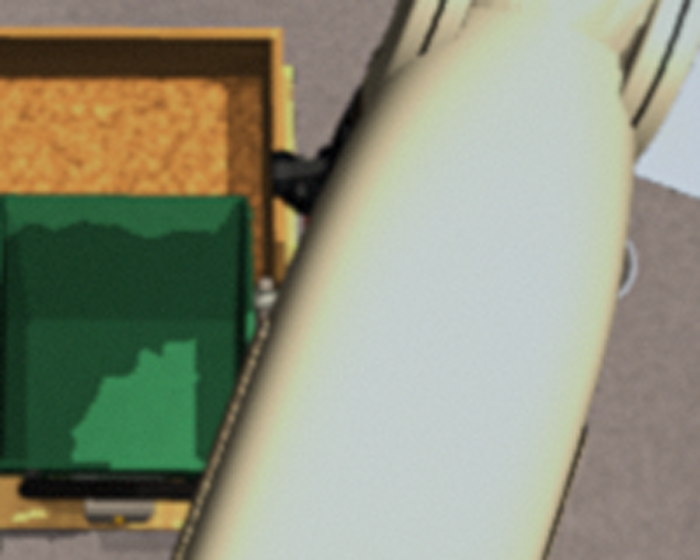

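>>> move_arm:
  motion:
    - [15,[0.2,-0.25,0],0]
    - [15,[0.5,-0.7,0],0]
    - [15,[0.9,-1.1,0],0]
    - [15,[1.3,-1.6,0],0]
    - [15,[1.7,-2.1,0],0]
    - [15,[2.0,-2.6,0],0]
    - [15,[2.3,-2.95,0],0]
    - [15,[2.5,-3.15,0],0]
    - [15,[2.56,-3.24,0],0]
    - [15,[2.56,-3.24,0],0]

```text
clock: 6.6
eef_pos: [0.4618, -0.3881, 0.2961]
tool_rot: [0.016, 1.0, 0.0, -0.0]
ft_force: [0.6, -0.2, -0.9]
grip_width: 0.0254
```

```bash
python3 - <<'E'
from h import *
o=get_obs(); print(o["eef_pos"],o["ft_force"],o["grip_width"])
plan([0.463,-0.388,0.106],88.4)
s=camera("scene"); crop(s,100,150,260,310,3.7,"pics/s4.png")
E
```

```text
[ 0.46180136 -0.3881497   0.29613432] [ 0.57353988 -0.19432951 -0.88787419] 0.02535643702329655
units [-0.02  0.    3.8 ] roll units -0.03 jaw now 88.2 q6 -0.67 tilt [-0.  0. -1.]
```

View pics/s4.png

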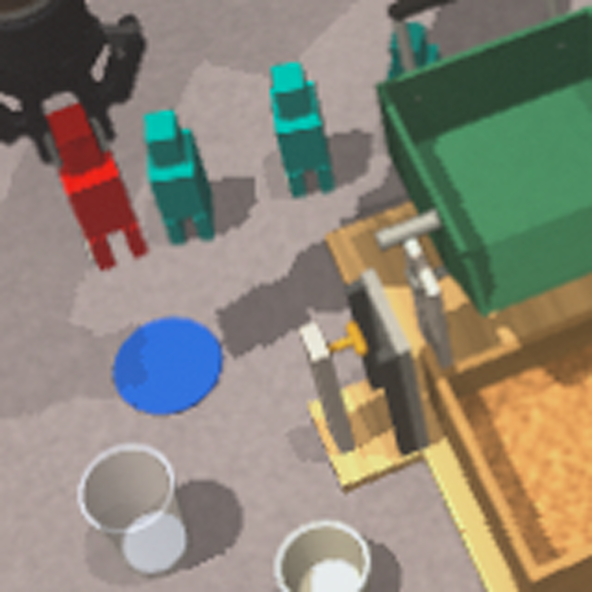

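>>> move_arm:
  motion:
    - [15,[0,0,0.5],0]
    - [15,[0,0,1.0],0]
    - [15,[0,0,1.5],0]
    - [15,[0,0,2.0],0]
    - [15,[0,0,2.5],0]
    - [15,[0,0,2.9],0]
    - [15,[0,0,3.2],0]
    - [15,[0,0,3.4],0]
    - [15,[0,0,3.55],0]
    - [15,[0,0,3.6],0]

```text
clock: 7.65
eef_pos: [0.4626, -0.3873, 0.1157]
tool_rot: [0.015, 1.0, 0.0, -0.0]
ft_force: [0.1, 0.3, -1.2]
grip_width: 0.0251
```

```bash
python3 - <<'E'
from h import *
o=get_obs(); print(o["eef_pos"],o["ft_force"],o["grip_width"])
s=camera("scene"); crop(s,100,170,220,290,5,"pics/s5.png")
E
```

```text
[ 0.46255584 -0.38726235  0.11574957] [ 0.05856082  0.27928871 -1.17531472] 0.025131446550096234
```

View pics/s5.png

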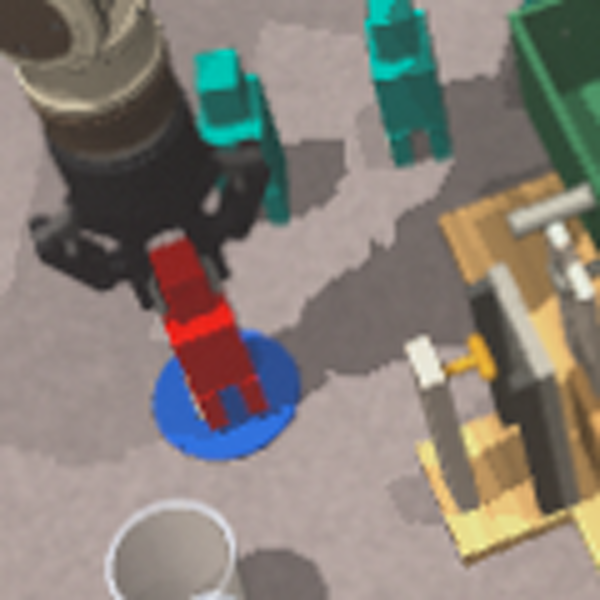

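>>> move_arm:
  motion:
    - [15,[0,0,0.05],0]
    - [15,[0,0,0.08],0]
    - [15,[0,0,0.11],0]
    - [15,[0,0,0.13],0]
    - [15,[0,0,0.15],0]
    - [15,[0,0,0.16],0]
    - [15,[0,0,0.17],0]
    - [15,[0,0,0.18],0]
    - [15,[0,0,0.19],0]
    - [15,[0,0,0.19],0]

```text
clock: 8.7
eef_pos: [0.4623, -0.3879, 0.1069]
tool_rot: [0.015, 1.0, -0.0, 0.0]
ft_force: [0.3, 0.7, -0.2]
grip_width: 0.0253
```

>>> move_arm:
  motion:
    - [15,[0,0,0.01],0]
    - [15,[0,0,0.02],0]
    - [15,[0,0,0.03],0]
    - [15,[0,0,0.03],0]
    - [15,[0,0,0.03],0]
    - [15,[0,0,0.03],0]
    - [15,[0,0,0.03],0]
    - [15,[0,0,0.03],0]
    - [15,[0,0,0.03],0]
    - [15,[0,0,0.03],0]

```text
clock: 9.7
eef_pos: [0.4628, -0.388, 0.1068]
tool_rot: [0.015, 1.0, -0.0, 0.001]
ft_force: [-0.3, 1.6, 6.2]
grip_width: 0.0248
```

>>> move_arm:
  motion:
    - [30,[0,0,0],0]
    - [40,[0,0,0],0]
    - [55,[0,0,0],0]
    - [70,[0,0,0],0]
    - [85,[0,0,0],0]
    - [85,[0,0,0],0]
    - [85,[0,0,0],0]
    - [85,[0,0,-0.2],0]
    - [85,[0,0,-0.6],0]
    - [85,[0,0,-1.0],0]

```text
clock: 10.7
eef_pos: [0.4621, -0.3877, 0.1562]
tool_rot: [0.015, 1.0, 0.0, -0.0]
ft_force: [-0.8, -0.1, 0.8]
grip_width: 0.0845
```

```bash
python3 - <<'E'
from h import *
o=get_obs(); print(o["eef_pos"],o["ft_force"],o["grip_width"])
s=camera("scene"); crop(s,100,170,220,290,5,"pics/s6.png")
E
```

```text
[ 0.46211602 -0.3877016   0.15620648] [-0.7881469  -0.07386279  0.79364114] 0.08454132625275657
```

View pics/s6.png

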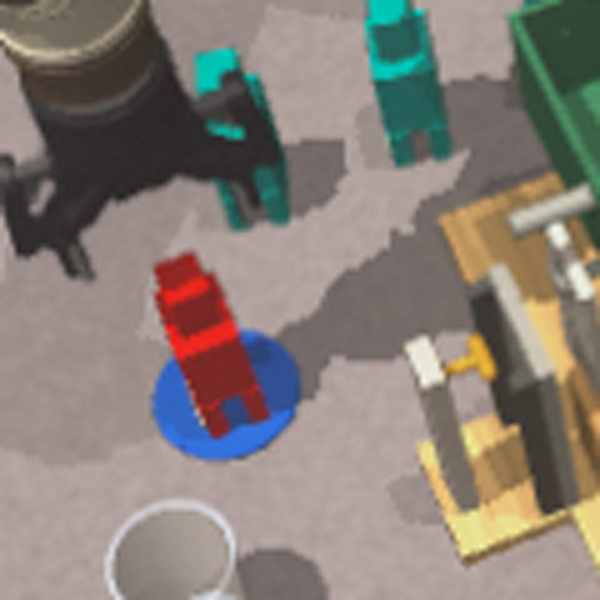

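The lock stands upright on the coaster. I raise the arm and head for the mat.

>>> move_arm:
  motion:
    - [85,[0,0,-1],0]
    - [85,[0,0,-2],0]
    - [85,[0,0,-3],0]
    - [85,[0,0.3,-3.9],0]
    - [85,[0,1.1,-3.9],0]
    - [85,[0,2,-3.9],0]
    - [85,[0,3,-3.9],0]
    - [85,[0,4,-3.9],0]
    - [85,[0,5,-3.9],0]
    - [85,[0,6,-3.9],0]

```text
clock: 11.75
eef_pos: [0.4709, -0.0861, 0.351]
tool_rot: [0.015, 1.0, -0.0, 0.001]
ft_force: [1.3, 0.1, -0.9]
grip_width: 0.0851
```

```bash
python3 - <<'E'
from h import *
o=get_obs(); print(o["eef_pos"],o["ft_force"],o["grip_width"])
c=camera("top");
for x in man(c,0.025):
    if x[2][1]>.15 and .35<x[2][0]<.7: print(x)
s=camera("scene"); o,d=ray(s,[[1,1]])
m=np.array([[x for x in [0]]])
for ce,a in blob(s,(4,150,150),(20,255,255)):
    p=at_z(s,ce,.025)[0]
    if p[1]>.15 and .35<p[0]<.7 and p[1]<.42: print("s",p.round(4),a)
plan([0.4935,0.2225,0.34],90)
E
```

```text
[ 0.47092362 -0.0861486   0.3510189 ] [ 1.30753558  0.07647596 -0.86048187] 0.0850830691437458
(array([155.7, 196.5]), np.int32(192), array([0.5734, 0.2284, 0.025 ]))
(array([118.5, 197.6]), np.int32(189), array([0.5723, 0.3373, 0.025 ]))
(array([156.4, 222.8]), np.int32(171), array([0.4966, 0.2244, 0.025 ]))
(array([120.9, 225.4]), np.int32(195), array([0.4911, 0.327 , 0.025 ]))
s [0.4922 0.3268 0.025 ] 158
s [0.4953 0.2227 0.025 ] 155
s [0.5724 0.3365 0.025 ] 159
s [0.5734 0.2283 0.025 ] 169
units [-0.31  6.11  0.24] roll units -0.21 jaw now 88.8 q6 -0.15 tilt [ 0.002  0.002 -1.   ]
```

>>> move_arm:
  motion:
    - [85,[-0.1,1,0],0]
    - [85,[-0.2,2,0],-0.1]
    - [85,[-0.3,3,0],-0.2]
    - [85,[-0.4,4,0],-0.2]
    - [85,[-0.5,5,0.3],-0.2]
    - [85,[-0.5,5.8,0.8],-0.2]
    - [85,[-0.5,6.15,1.6],-0.2]
    - [85,[-0.5,6.15,2.5],-0.2]
    - [85,[-0.5,6.15,3.3],-0.2]
    - [85,[-0.5,6.15,4.0],-0.2]

```text
clock: 12.85
eef_pos: [0.5053, 0.218, 0.1483]
tool_rot: [0.005, 1.0, -0.0, -0.0]
ft_force: [0.2, 1.0, 0.4]
grip_width: 0.0849
```

```bash
python3 - <<'E'
from h import *
plan([0.4955,0.2235,0.003],90)
s=camera("scene"); crop(s,270,120,400,230,5,"pics/s7.png")
E
```

```text
units [0.19 0.11 2.91] roll units -0.09 jaw now 89.5 q6 0.42 tilt [-0.001 -0.001 -1.   ]
```

View pics/s7.png

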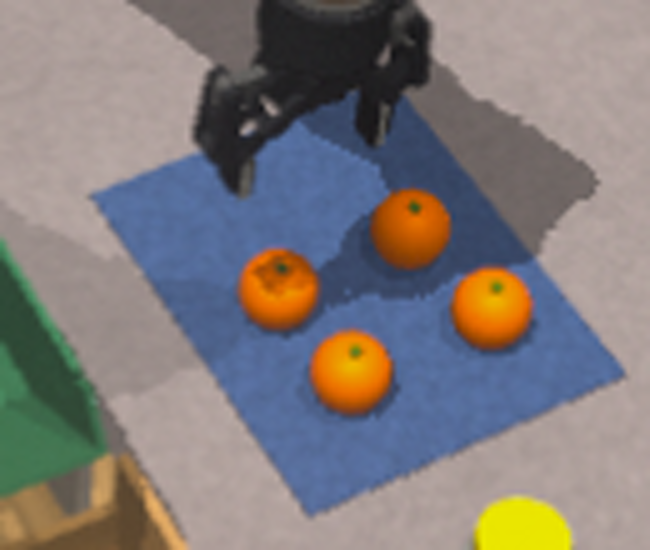

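>>> move_arm:
  motion:
    - [85,[0.19,0.11,0.4],0]
    - [85,[0.19,0.11,1],0]
    - [85,[0.19,0.11,1.6],0]
    - [85,[0.19,0.11,2.1],0]
    - [85,[0.19,0.11,2.5],0]
    - [85,[0.19,0.11,2.75],0]
    - [85,[0.19,0.11,2.9],0]
    - [60,[0.19,0.11,2.9],0]
    - [42,[0.19,0.11,2.9],0]
    - [42,[0.19,0.11,2.9],0]

```text
clock: 13.9
eef_pos: [0.4975, 0.2246, 0.0071]
tool_rot: [0.005, 1.0, 0.001, 0.001]
ft_force: [-0.0, 0.8, -0.6]
grip_width: 0.05
```

>>> move_arm:
  motion:
    - [42,[0,0,0],0]
    - [42,[0,0,0],0]
    - [42,[0,0,-0.1],0]
    - [42,[0,0,-0.4],0]
    - [42,[0,0,-1],0]
    - [42,[0,0,-1.7],0]
    - [42,[0,0,-2.6],0]
    - [42,[0,0,-3.5],0]
    - [42,[0,0,-4.4],0]
    - [42,[0,0,-5.2],0]

```text
clock: 14.9
eef_pos: [0.4957, 0.2242, 0.2679]
tool_rot: [0.004, 1.0, 0.0, 0.0]
ft_force: [1.2, 0.7, -1.0]
grip_width: 0.05
```

```bash
python3 - <<'E'
from h import *
o=get_obs(); print(o["eef_pos"],o["ft_force"],o["grip_width"])
print(tip(-45,0,200),tip(-45,25,200),tip(-45,-25,200))
plan([*tip(-45,-35,0)[:2],0.27],88.4)
s=camera("scene"); crop(s,170,70,400,260,3,"pics/s8.png")
E
```

```text
[0.49570568 0.22419773 0.26792806] [ 1.19169785  0.74697758 -0.96932151] 0.04999715657425595
[ 0.51731714 -0.08195816  0.2       ] [ 0.51800705 -0.05696768  0.2       ] [ 0.51662723 -0.10694864  0.2       ]
units [-0.47 -6.82 -0.05] roll units 0.18 jaw now 89.5 q6 0.43 tilt [ 0.001  0.001 -1.   ]
```

View pics/s8.png

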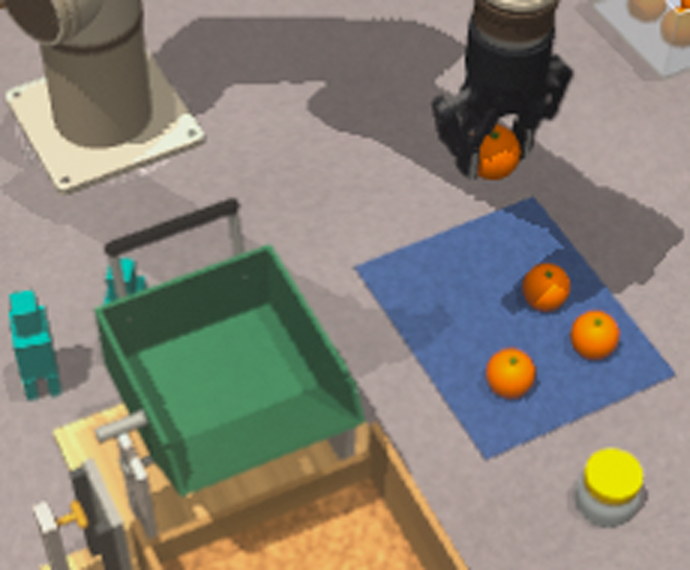

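>>> move_arm:
  motion:
    - [42,[0,-0.5,-0.1],0]
    - [42,[0,-1.3,-0.1],0.1]
    - [42,[-0.1,-2.2,-0.1],0.2]
    - [42,[-0.2,-3.1,-0.1],0.2]
    - [42,[-0.3,-4,-0.1],0.2]
    - [42,[-0.4,-4.9,-0.1],0.2]
    - [42,[-0.45,-5.7,-0.1],0.2]
    - [42,[-0.45,-6.3,-0.1],0.2]
    - [42,[-0.45,-6.6,0.1],0.2]
    - [42,[-0.45,-6.6,0.5],0.2]

```text
clock: 15.95
eef_pos: [0.5162, -0.1079, 0.2407]
tool_rot: [0.017, 1.0, -0.0, 0.001]
ft_force: [-0.5, 0.4, -0.0]
grip_width: 0.0498
```

```bash
python3 - <<'E'
from h import *
o=get_obs(); print(o["eef_pos"],o["ft_force"],o["grip_width"])
plan([*tip(-45,-25,0)[:2],0.172],88.4)
s=camera("scene"); crop(s,170,90,330,250,3.7,"pics/s9.png")
E
```

```text
[ 0.51624204 -0.10790849  0.24067248] [-0.49983994  0.43052277 -0.04178347] 0.049763665812948374
units [-0.    0.02  1.37] roll units -0.05 jaw now 88.1 q6 -0.17 tilt [ 0.003 -0.001 -1.   ]
```

View pics/s9.png

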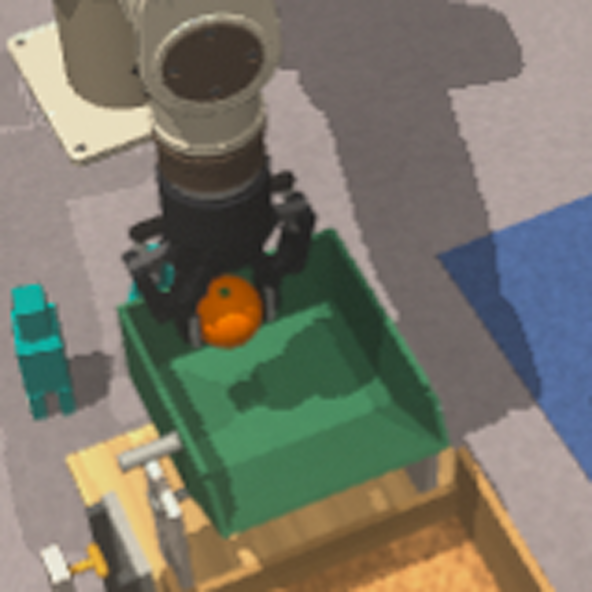

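>>> move_arm:
  motion:
    - [42,[0,0,0.4],0]
    - [42,[0,0,0.8],0]
    - [42,[0,0,1.2],0]
    - [42,[0,0,1.5],0]
    - [42,[0,0,1.7],0]
    - [42,[0,0,1.75],0]
    - [50,[0,0,1.75],0]
    - [57,[0,0,1.75],0]
    - [65,[0,0,1.75],0]
    - [65,[0,0,1.75],0]

```text
clock: 17.0
eef_pos: [0.5157, -0.1008, 0.1535]
tool_rot: [0.013, 1.0, 0.005, 0.0]
ft_force: [-1.7, 15.6, -0.6]
grip_width: 0.0647
```

>>> move_arm:
  motion:
    - [65,[0,0,-0.3],0]
    - [65,[0,0,-0.8],0]
    - [65,[0,0,-1.6],0]
    - [70,[0,0,-2.4],0]
    - [80,[0,0.7,-2.8],0]
    - [85,[0,1.6,-2.8],0]
    - [85,[0,2.5,-2.8],0]
    - [85,[0,3.5,-2.8],0]
    - [85,[0,4.5,-2.8],0]
    - [85,[0,5.5,-2.8],0]

```text
clock: 18.0
eef_pos: [0.5241, 0.171, 0.2946]
tool_rot: [0.015, 1.0, 0.001, 0.002]
ft_force: [1.7, -1.3, -0.6]
grip_width: 0.0849
```

```bash
cat > look.py <<'E'
from h import *
import sys
n=sys.argv[1]
o=get_obs(); print(o["clock"],o["eef_pos"].round(4),o["ft_force"].round(1),o["grip_width"].round(4))
c=camera("top");s=camera("scene")
for ce,a in blob(s,(4,150,150),(20,255,255)):
    p=at_z(s,ce,.025)[0]
    if p[1]>.1 and .3<p[0]<.75 and p[1]<.45: print("s",p.round(4),a)
for x in man(c,0.025):
    if x[2][1]>.1 and .3<x[2][0]<.75: print("t",x[2],x[1])
crop(s,120,60,400,330,2.2,f"pics/s_{n}.png")
E
python3 look.py a
python3 - <<'E'
from h import *
plan([0.4915,0.3268,0.25],90)
E
```

```text
units [0.75 3.09 0.89] roll units -0.29 jaw now 88.3 q6 0.35 tilt [ 0.003  0.001 -1.   ]Traceback (most recent call last):
  File "look.py", line 4, in <module>
    o=get_obs(); print(o["clock"],o["eef_pos"].round(4),o["ft_force"].round(1),o["grip_width"].round(4))
                                                                               ^^^^^^^^^^^^^^^^^^^^^
AttributeError: 'float' object has no attribute 'round'
```

```bash
sed -i 's/o\["grip_width"\].round(4)/round(float(o["grip_width"]),4)/' look.py; python3 look.py a
```

```text
18.0 [0.5241 0.171  0.2946] [ 1.7 -1.3 -0.6] 0.0849
s [0.4908 0.3306 0.025 ] 137
s [0.5722 0.3367 0.025 ] 159
s [0.5734 0.2283 0.025 ] 170
t [0.559  0.2281 0.025 ] 72
```

View pics/s_a.png

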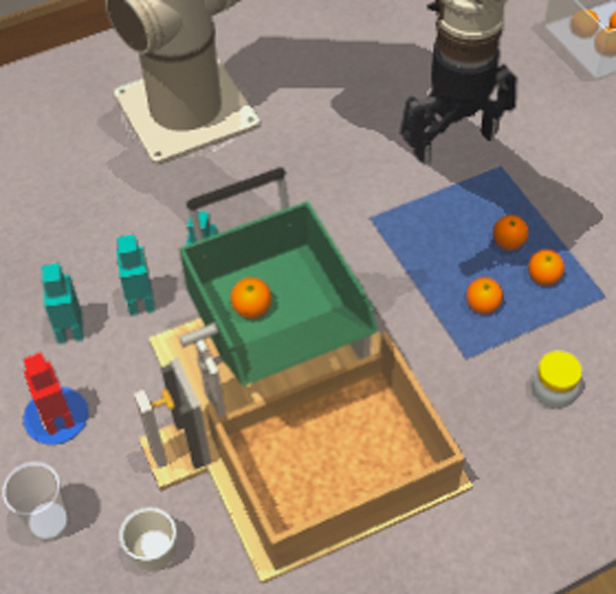

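```bash
python3 - <<'E'
from h import *
plan([0.5733,0.2283,0.003],90)
E
```

```text
units [-0.95  1.07  5.82] roll units -0.21 jaw now 88.8 q6 0.34 tilt [ 0.002  0.003 -1.   ]
```

>>> move_arm:
  motion:
    - [85,[-0.4,0.4,0.3],-0.1]
    - [85,[-0.8,0.8,1],-0.2]
    - [85,[-0.93,1.03,1.8],-0.2]
    - [85,[-0.93,1.03,2.7],-0.2]
    - [85,[-0.93,1.03,3.5],-0.2]
    - [85,[-0.93,1.03,4.0],-0.2]
    - [85,[-0.93,1.03,4.3],-0.2]
    - [85,[-0.93,1.03,4.3],-0.2]
    - [85,[-0.93,1.03,4.3],-0.2]
    - [85,[-0.93,1.03,4.3],-0.2]

```text
clock: 19.1
eef_pos: [0.5734, 0.2193, 0.0799]
tool_rot: [0.005, 1.0, 0.001, 0.002]
ft_force: [0.2, -0.0, 0.6]
grip_width: 0.0848
```

```bash
python3 - <<'E'
from h import *
plan([0.5733,0.2283,0.003],90)
E
python3 look.py b
```

```text
units [0.01 0.18 1.54] roll units -0.09 jaw now 89.5 q6 0.37 tilt [ 0.003  0.001 -1.   ]
19.1 [0.5734 0.2193 0.0799] [ 0.2 -0.   0.6] 0.0848
s [0.5711 0.3405 0.025 ] 138
s [0.5763 0.2299 0.025 ] 147
t [0.5688 0.2328 0.025 ] 20
```

>>> move_arm:
  motion:
    - [85,[0,0.18,0.4],0]
    - [85,[0,0.18,0.8],0]
    - [85,[0,0.18,1.2],0]
    - [85,[0,0.18,1.4],0]
    - [85,[0,0.18,1.53],0]
    - [60,[0,0.18,1.53],0]
    - [42,[0,0.18,1.53],0]
    - [42,[0,0.18,1.53],0]
    - [42,[0,0.18,1.53],0]
    - [42,[0,0.18,1.53],0]

```text
clock: 20.2
eef_pos: [0.5732, 0.2284, 0.0029]
tool_rot: [0.005, 1.0, 0.001, 0.001]
ft_force: [-0.4, -0.1, 5.4]
grip_width: 0.0499
```

>>> move_arm:
  motion:
    - [42,[0,0,-0.1],0]
    - [42,[0,0,-0.4],0]
    - [42,[0,0,-1],0]
    - [42,[0,0,-1.8],0]
    - [42,[0,0,-2.7],0]
    - [42,[0,0,-3.6],0]
    - [42,[0,0,-4.5],0]
    - [42,[0,0,-5.4],0]
    - [42,[0,0,-5.5],0]
    - [42,[0,0,-5.5],0]

```text
clock: 21.2
eef_pos: [0.5726, 0.2283, 0.2782]
tool_rot: [0.005, 1.0, 0.001, 0.002]
ft_force: [-0.4, -0.4, -1.5]
grip_width: 0.0497
```

```bash
python3 look.py c; python3 - <<'E'
from h import *
plan([*tip(-40,15,0)[:2],0.28],88.4)
E
```

```text
21.2 [0.5726 0.2283 0.2782] [-0.4 -0.4 -1.5] 0.0497
s [0.3846 0.4026 0.025 ] 148
s [0.4934 0.3588 0.025 ] 156
s [0.573  0.3388 0.025 ] 153
t [0.5742 0.3402 0.025 ] 161
units [ 0.92 -5.9  -0.1 ] roll units 0.18 jaw now 89.5 q6 0.39 tilt [-0.003 -0.001 -1.   ]
```

View pics/s_c.png

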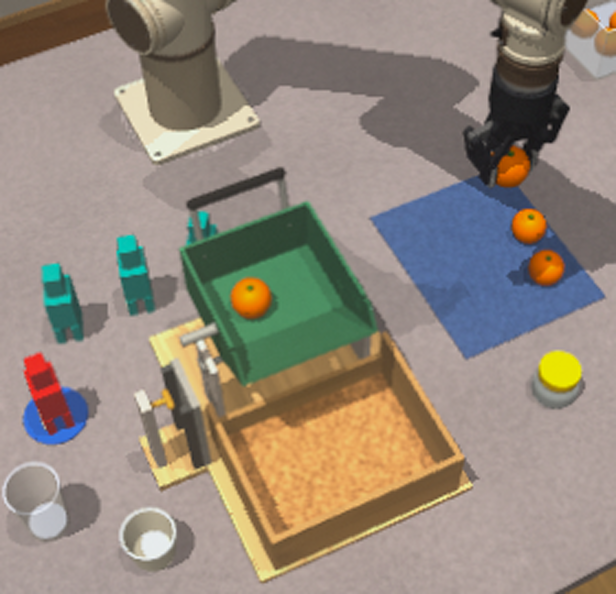

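>>> move_arm:
  motion:
    - [42,[0.1,-0.5,-0.1],0]
    - [42,[0.2,-1.2,-0.1],0.1]
    - [42,[0.4,-2.0,-0.1],0.2]
    - [42,[0.6,-2.9,-0.1],0.2]
    - [42,[0.75,-3.8,-0.1],0.2]
    - [42,[0.85,-4.6,-0.1],0.2]
    - [42,[0.9,-5.2,-0.1],0.2]
    - [42,[0.92,-5.6,0],0.2]
    - [42,[0.92,-5.7,0.4],0.2]
    - [42,[0.92,-5.7,0.8],0.2]

```text
clock: 22.3
eef_pos: [0.522, -0.0579, 0.2336]
tool_rot: [0.016, 1.0, 0.0, -0.002]
ft_force: [-0.0, 0.4, -1.6]
grip_width: 0.0502
```

```bash
python3 - <<'E'
from h import *
plan([*tip(-42,25,0)[:2],0.19],88.4)
s=camera("scene"); crop(s,170,90,330,250,3.7,"pics/s11.png")
E
```

```text
units [0.02 0.02 0.87] roll units -0.04 jaw now 88.1 q6 -0.08 tilt [-0.004  0.    -1.   ]
```

View pics/s11.png

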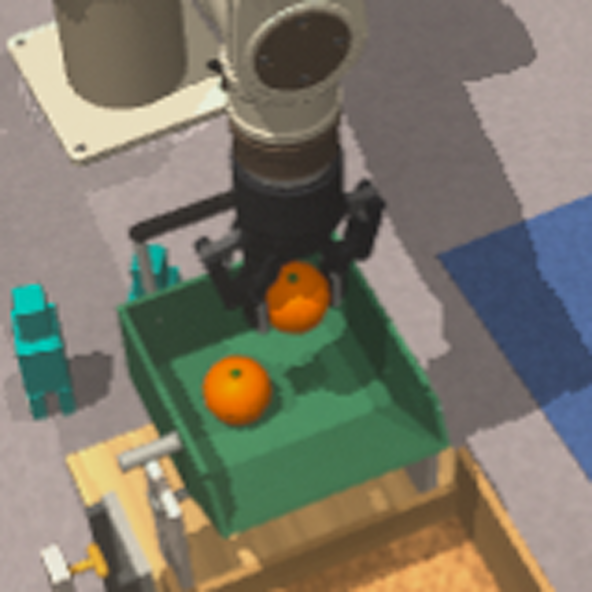

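>>> move_arm:
  motion:
    - [42,[0,0,0.3],0]
    - [42,[0,0,0.6],0]
    - [42,[0,0,0.9],0]
    - [42,[0,0,1.05],0]
    - [42,[0,0,1.1],0]
    - [42,[0,0,1.1],0]
    - [50,[0,0,1.1],0]
    - [57,[0,0,1.1],0]
    - [65,[0,0,1.1],0]
    - [65,[0,0,1.1],0]

```text
clock: 23.35
eef_pos: [0.5237, -0.0566, 0.1819]
tool_rot: [0.015, 1.0, -0.0, 0.001]
ft_force: [0.4, 0.8, 0.4]
grip_width: 0.0651
```

>>> move_arm:
  motion:
    - [65,[0,0,-0.3],0]
    - [65,[0,0,-0.8],0]
    - [65,[0,0,-1.4],0]
    - [70,[0,0.3,-2.0],0]
    - [80,[0,1,-2.2],0]
    - [85,[0,2,-2.2],0]
    - [85,[0,3,-2.2],0]
    - [85,[0,4,-2.2],0]
    - [85,[0,5,-2.2],0]
    - [85,[0,6,-2.2],0]

```text
clock: 24.35
eef_pos: [0.5322, 0.2452, 0.2918]
tool_rot: [0.015, 1.0, 0.0, 0.0]
ft_force: [1.1, -0.3, 0.2]
grip_width: 0.0847
```

```bash
python3 look.py d; python3 - <<'E'
from h import *
plan([0.573,0.3392,0.08],90)
E
```

```text
24.35 [0.5322 0.2452 0.2918] [ 1.1 -0.3  0.2] 0.0847
s [0.4916 0.3603 0.025 ] 144
s [0.5722 0.3367 0.025 ] 159
t [0.5632 0.3362 0.025 ] 127
t [0.4909 0.3581 0.025 ] 185
units [-0.79  1.81  4.21] roll units -0.21 jaw now 88.7 q6 0.46 tilt [-0.     0.002 -1.   ]
```

View pics/s_d.png

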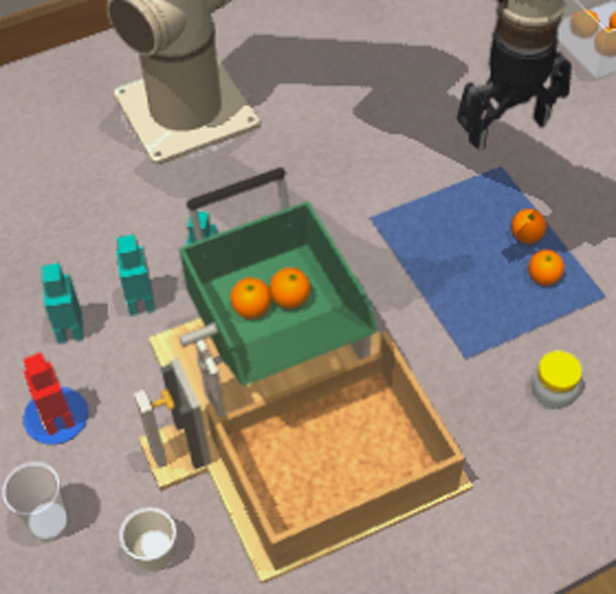

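>>> move_arm:
  motion:
    - [85,[-0.3,0.7,0.3],-0.1]
    - [85,[-0.6,1.4,0.8],-0.2]
    - [85,[-0.8,1.9,1.5],-0.2]
    - [85,[-0.8,1.9,2.3],-0.2]
    - [85,[-0.8,1.9,3.1],-0.2]
    - [85,[-0.8,1.9,3.8],-0.2]
    - [85,[-0.8,1.9,4.2],-0.2]
    - [85,[-0.8,1.9,4.2],-0.2]
    - [85,[-0.8,1.9,4.2],-0.2]
    - [85,[-0.8,1.9,4.2],-0.2]

```text
clock: 25.45
eef_pos: [0.5767, 0.3375, 0.0837]
tool_rot: [0.005, 1.0, 0.001, 0.002]
ft_force: [0.2, 0.6, 1.1]
grip_width: 0.085
```

```bash
python3 look.py e;python3 - <<'E'
from h import *
plan([0.5725,0.338,0.003],90)
E
```

```text
25.45 [0.5767 0.3375 0.0837] [0.2 0.6 1.1] 0.085
s [0.5743 0.339  0.025 ] 131
t [0.5628 0.338  0.025 ] 79
t [0.4933 0.3581 0.025 ] 209
units [0.09 0.   1.61] roll units -0.09 jaw now 89.5 q6 0.54 tilt [ 0.004  0.002 -1.   ]
```

>>> move_arm:
  motion:
    - [85,[0.07,0,0.4],0]
    - [85,[0.07,0,0.8],0]
    - [85,[0.07,0,1.2],0]
    - [85,[0.07,0,1.45],0]
    - [85,[0.07,0,1.59],0]
    - [60,[0.07,0,1.59],0]
    - [42,[0.07,0,1.59],0]
    - [42,[0.07,0,1.59],0]
    - [42,[0.07,0,1.59],0]
    - [42,[0.07,0,1.59],0]

```text
clock: 26.55
eef_pos: [0.5729, 0.3377, 0.0036]
tool_rot: [0.005, 1.0, 0.001, 0.001]
ft_force: [-0.4, 0.2, 5.3]
grip_width: 0.0499
```

>>> move_arm:
  motion:
    - [42,[0,0,-0.1],0]
    - [42,[0,0,-0.4],0]
    - [42,[0,0,-1],0]
    - [42,[0,0,-1.8],0]
    - [42,[0,0,-2.7],0]
    - [42,[0,0,-3.6],0]
    - [42,[0,0,-4.5],0]
    - [42,[0.1,-0.3,-5.4],0]
    - [42,[0.2,-1,-5.6],0]
    - [42,[0.3,-1.9,-5.6],0]

```text
clock: 27.55
eef_pos: [0.5566, 0.2432, 0.2859]
tool_rot: [0.003, 1.0, 0.002, 0.003]
ft_force: [1.4, -1.5, -1.1]
grip_width: 0.0498
```

```bash
python3 look.py f; python3 - <<'E'
from h import *
plan([*tip(-80,25,0)[:2],0.28],88.4)
plan([*tip(-5,-10,0)[:2],0.28],88.4)
E
```

```text
27.55 [0.5566 0.2432 0.2859] [ 1.4 -1.5 -1.1] 0.0498
s [0.3546 0.4175 0.025 ] 146
s [0.4931 0.3585 0.025 ] 152
t [0.598  0.3443 0.025 ] 48
t [0.4938 0.3557 0.025 ] 183
units [ 1.35 -5.89  0.09] roll units 0.13 jaw now 89.2 q6 0.42 tilt [ 0.    -0.002 -1.   ]
units [-0.14 -6.61  0.09] roll units 0.13 jaw now 89.2 q6 0.42 tilt [ 0.    -0.002 -1.   ]
```

View pics/s_f.png

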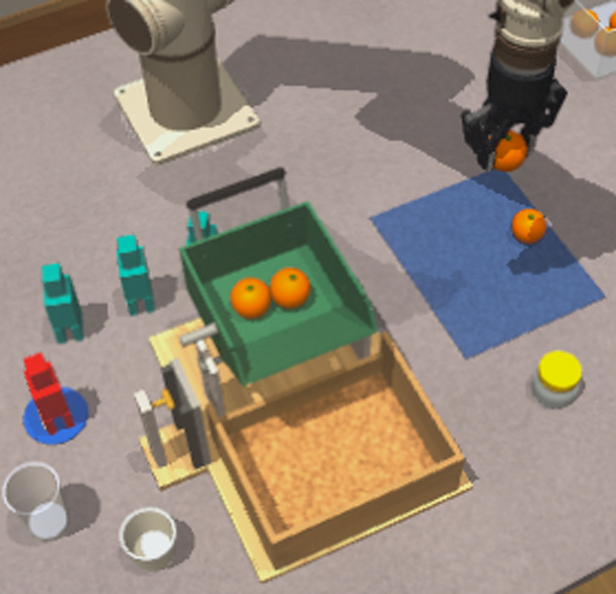

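>>> move_arm:
  motion:
    - [42,[0,-0.9,0],0]
    - [42,[0,-1.8,0],0.1]
    - [42,[-0.1,-2.8,0],0.1]
    - [42,[-0.1,-3.7,0],0.1]
    - [42,[-0.1,-4.6,0],0.1]
    - [42,[-0.1,-5.4,0],0.1]
    - [42,[-0.1,-6.0,0.2],0.1]
    - [42,[-0.1,-6.3,0.6],0.1]
    - [42,[-0.1,-6.4,0.9],0.1]
    - [42,[-0.1,-6.4,1],0.1]

```text
clock: 28.65
eef_pos: [0.5567, -0.0785, 0.2303]
tool_rot: [0.011, 1.0, 0.0, -0.002]
ft_force: [-0.1, 0.7, -0.9]
grip_width: 0.0497
```

```bash
python3 - <<'E'
from h import *
plan([*tip(-8,-10,0)[:2],0.19],88.4)
s=camera("scene"); crop(s,170,90,330,250,3.7,"pics/s12.png")
E
```

```text
units [ 0.04 -0.29  0.81] roll units 0.06 jaw now 88.8 q6 -0.12 tilt [-0.004  0.001 -1.   ]
```

View pics/s12.png

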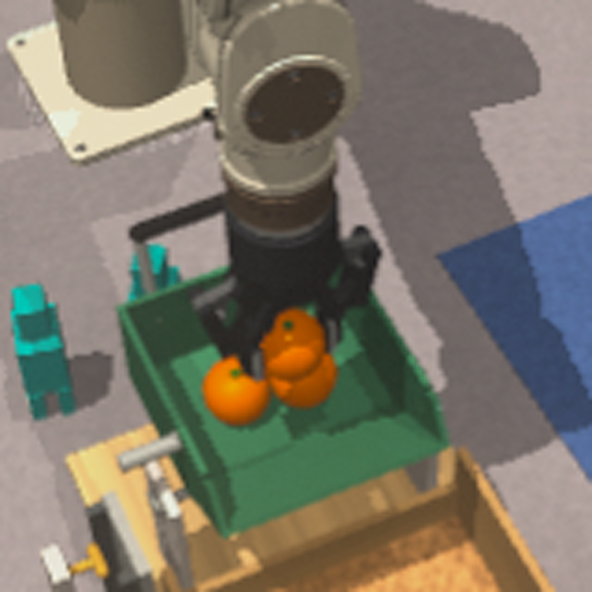

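```bash
python3 - <<'E'
from h import *
s=camera("scene")
for p in at_z(s,[[234.1,195.4],[251.8,192.3]],.158): print((R.from_euler('z',-TY).apply(p-TP)*1e3).round(0))
E
```

```text
[-46. -22. 158.]
[-34.  27. 158.]
```

>>> move_arm:
  motion:
    - [42,[-0.1,-0.2,0.1],0]
    - [42,[-0.2,-0.4,0.3],0]
    - [42,[-0.25,-0.5,0.6],0]
    - [42,[-0.25,-0.5,0.8],0]
    - [42,[-0.25,-0.5,0.9],0]
    - [42,[-0.25,-0.5,0.95],0]
    - [50,[-0.25,-0.5,0.95],0]
    - [57,[-0.25,-0.5,0.95],0]
    - [65,[-0.25,-0.5,0.95],0]
    - [65,[-0.25,-0.5,0.95],0]

```text
clock: 29.75
eef_pos: [0.5703, -0.103, 0.1851]
tool_rot: [0.01, 1.0, -0.0, 0.001]
ft_force: [0.1, -0.4, -0.1]
grip_width: 0.0654
```

>>> move_arm:
  motion:
    - [65,[0,0,-0.3],0]
    - [65,[0,0,-0.8],0]
    - [65,[0,0,-1.4],0]
    - [70,[0,0.3,-2.0],0]
    - [80,[0,1,-2.2],0]
    - [85,[0,2,-2.2],0]
    - [85,[0.2,3,-2.2],0]
    - [85,[0.4,4,-2.2],0]
    - [85,[0.6,5,-2.2],0]
    - [85,[0.8,6,-2.2],0]

```text
clock: 30.75
eef_pos: [0.536, 0.1956, 0.2949]
tool_rot: [0.01, 1.0, 0.0, 0.001]
ft_force: [0.1, 0.6, 0.6]
grip_width: 0.0851
```

```bash
python3 look.py g; python3 - <<'E'
from h import *
plan([0.492,0.3585,0.08],90)
E
```

```text
30.75 [0.536  0.1956 0.2949] [0.1 0.6 0.6] 0.0851
s [0.4922 0.362  0.025 ] 131
units [0.89 3.15 4.3 ] roll units -0.1 jaw now 89.4 q6 0.37 tilt [ 0.     0.002 -1.   ]
```

View pics/s_g.png

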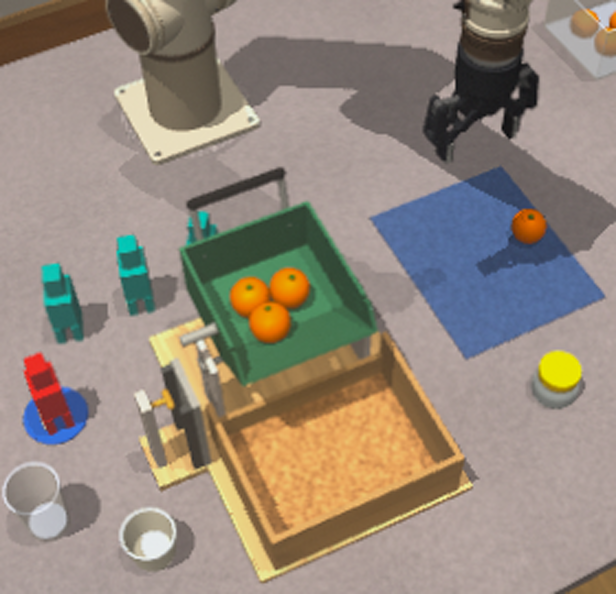

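Three are in. One mandarin is left, at about (0.492, 0.3585).

>>> move_arm:
  motion:
    - [85,[0.2,0.9,0.2],-0.1]
    - [85,[0.4,1.8,0.5],-0.1]
    - [85,[0.6,2.6,1],-0.1]
    - [85,[0.85,3.1,1.8],-0.1]
    - [85,[0.87,3.2,2.6],-0.1]
    - [85,[0.87,3.2,3.4],-0.1]
    - [85,[0.87,3.2,4.1],-0.1]
    - [85,[0.87,3.2,4.3],-0.1]
    - [85,[0.87,3.2,4.3],-0.1]
    - [85,[0.87,3.2,4.3],-0.1]

```text
clock: 31.85
eef_pos: [0.4976, 0.355, 0.0813]
tool_rot: [0.005, 1.0, 0.001, 0.001]
ft_force: [-0.0, 0.9, 0.4]
grip_width: 0.085
```

```bash
python3 look.py hh;python3 - <<'E'
from h import *
plan([0.4925,0.3585,0.003],90)
E
```

```text
31.85 [0.4976 0.355  0.0813] [-0.   0.9  0.4] 0.085
s [0.497  0.3609 0.025 ] 125
t [0.4815 0.3573 0.025 ] 58
units [0.12 0.05 1.58] roll units -0.09 jaw now 89.5 q6 0.63 tilt [ 0.004  0.003 -1.   ]
```

>>> move_arm:
  motion:
    - [85,[0.1,0.06,0.4],0]
    - [85,[0.1,0.06,0.8],0]
    - [85,[0.1,0.06,1.2],0]
    - [85,[0.1,0.06,1.45],0]
    - [85,[0.1,0.06,1.56],0]
    - [60,[0.1,0.06,1.56],0]
    - [42,[0.1,0.06,1.56],0]
    - [42,[0.1,0.06,1.56],0]
    - [42,[0.1,0.06,1.56],0]
    - [42,[0.1,0.06,1.56],0]

```text
clock: 32.95
eef_pos: [0.4924, 0.3584, 0.0031]
tool_rot: [0.005, 1.0, 0.001, 0.001]
ft_force: [0.1, -0.7, 6.3]
grip_width: 0.0501
```

>>> move_arm:
  motion:
    - [42,[0,0,-0.1],0]
    - [42,[0,0,-0.4],0]
    - [42,[0,0,-1],0]
    - [42,[0,0,-1.8],0]
    - [42,[0,0,-2.7],0]
    - [42,[0,0,-3.6],0]
    - [42,[0,0,-4.5],0]
    - [42,[-0.1,-0.3,-5.4],0]
    - [42,[-0.2,-1,-5.7],0]
    - [42,[-0.3,-1.9,-5.7],0]

```text
clock: 33.95
eef_pos: [0.5066, 0.2636, 0.2899]
tool_rot: [0.003, 1.0, 0.002, 0.003]
ft_force: [1.6, -1.4, -1.7]
grip_width: 0.05
```

```bash
python3 look.py i; python3 - <<'E'
from h import *
plan([*tip(5,22,0)[:2],0.28],88.4)
E
```

```text
33.95 [0.5066 0.2636 0.2899] [ 1.6 -1.4 -1.7] 0.05
units [-1.33 -6.37  0.16] roll units 0.13 jaw now 89.2 q6 0.49 tilt [ 0.001 -0.001 -1.   ]
```

View pics/s_i.png

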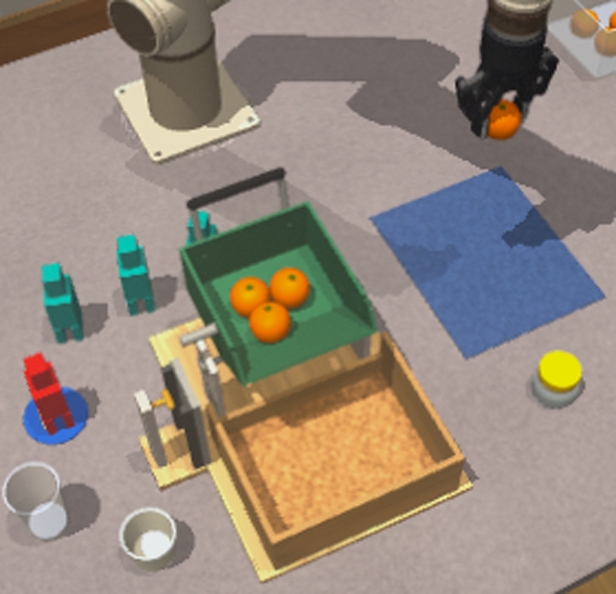

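>>> move_arm:
  motion:
    - [42,[-0.2,-0.9,0],0]
    - [42,[-0.4,-1.8,0],0.1]
    - [42,[-0.6,-2.7,0],0.1]
    - [42,[-0.8,-3.6,0],0.1]
    - [42,[-1,-4.5,0],0.1]
    - [42,[-1.2,-5.3,0],0.1]
    - [42,[-1.3,-5.8,0.2],0.1]
    - [42,[-1.35,-6.1,0.6],0.1]
    - [42,[-1.35,-6.15,0.9],0.1]
    - [42,[-1.35,-6.15,1],0.1]

```text
clock: 35.05
eef_pos: [0.5686, -0.0461, 0.2338]
tool_rot: [0.011, 1.0, 0.0, -0.002]
ft_force: [-0.1, 0.4, -1.1]
grip_width: 0.0499
```

```bash
python3 - <<'E'
from h import *
plan([*tip(8,30,0)[:2],0.187],88.4)
s=camera("scene"); crop(s,170,90,330,250,3.7,"pics/s13.png")
E
```

```text
units [-0.06 -0.15  0.94] roll units 0.07 jaw now 88.8 q6 -0.06 tilt [-0.005  0.001 -1.   ]
```

View pics/s13.png

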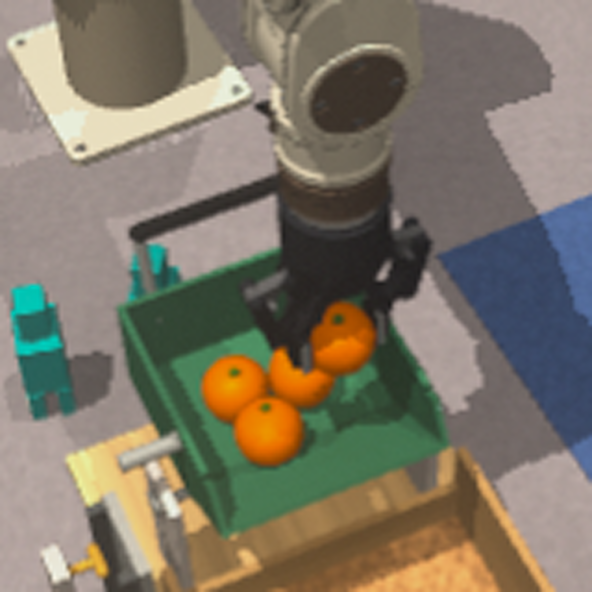

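>>> move_arm:
  motion:
    - [42,[-0.06,-0.1,0.2],0]
    - [42,[-0.1,-0.15,0.5],0]
    - [42,[-0.1,-0.15,0.7],0]
    - [42,[-0.1,-0.15,0.85],0]
    - [42,[-0.1,-0.15,0.95],0]
    - [42,[-0.1,-0.15,0.95],0]
    - [50,[-0.1,-0.15,0.95],0]
    - [57,[-0.1,-0.15,0.95],0]
    - [65,[-0.1,-0.15,0.95],0]
    - [65,[-0.1,-0.15,0.95],0]

```text
clock: 36.1
eef_pos: [0.5752, -0.0533, 0.1894]
tool_rot: [0.01, 1.0, -0.0, 0.001]
ft_force: [0.2, 0.2, -0.3]
grip_width: 0.0653
```

>>> move_arm:
  motion:
    - [65,[0,0,-0.3],0]
    - [65,[0,0,-0.8],0]
    - [65,[0,0,-1.4],0]
    - [70,[0,0,-2.2],0]
    - [70,[0,0.3,-3.1],0]
    - [60,[0.2,1,-3.3],1]
    - [50,[0.4,2,-3.3],2]
    - [40,[0.8,3,-3.3],3]
    - [40,[1.4,3.6,-3.3],4]
    - [40,[2,4,-3.3],5]

```text
clock: 37.1
eef_pos: [0.4776, 0.1512, 0.3536]
tool_rot: [0.269, 0.963, 0.0, -0.0]
ft_force: [0.5, 0.2, 0.4]
grip_width: 0.0399
```

```bash
python3 look.py j; python3 - <<'E'
from h import *
c=camera("top"); crop(c,190,90,390,260,4,"pics/t14.png")
plan([*tip(-135,0,0)[:2],0.34],-1.6)
E
```

```text
37.1 [0.4776 0.1512 0.3536] [0.5 0.2 0.4] 0.0399
units [-1.49 -4.45  0.29] roll units 10.12 jaw now 59.1 q6 0.84 tilt [ 0.002  0.    -1.   ]
```

View pics/s_j.png

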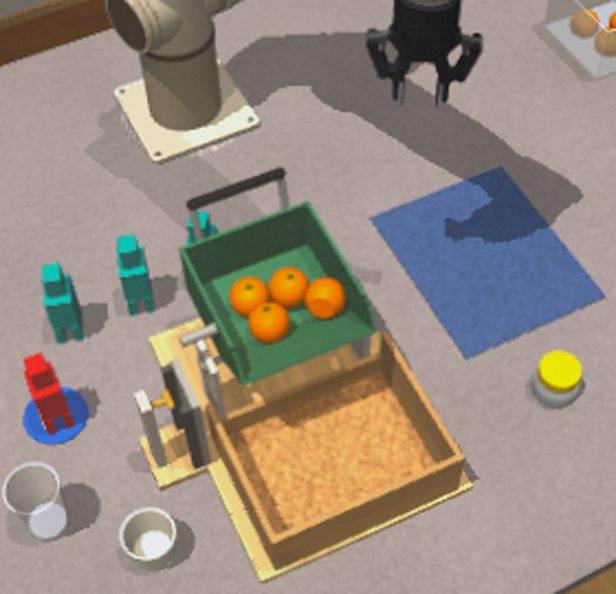

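View pics/t14.png

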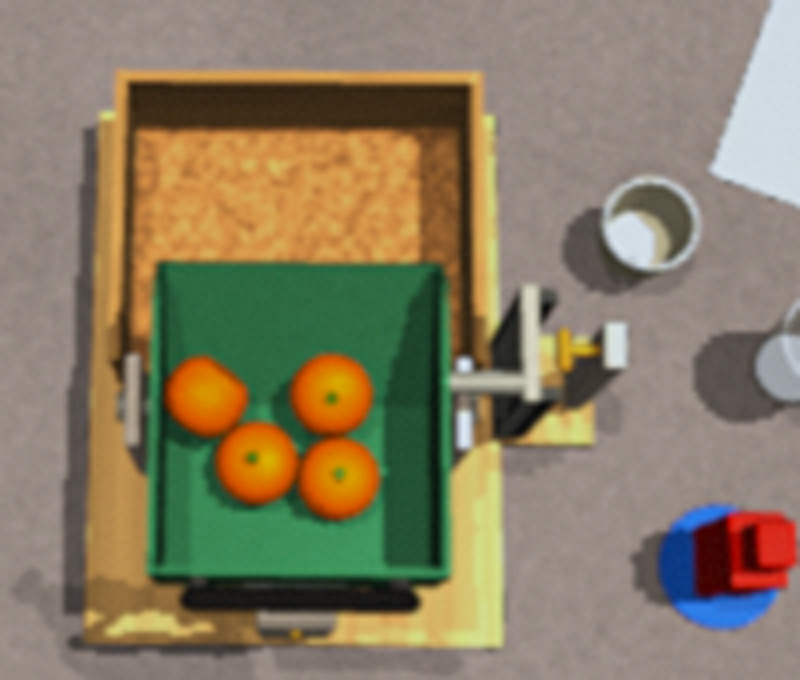

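All four mandarins are in the skip and the lock still stands. Next I go to the handle with the jaws along x.

>>> move_arm:
  motion:
    - [40,[0,-0.3,-0.1],1.2]
    - [40,[0,-0.6,-0.1],2.4]
    - [40,[0,-1.1,-0.1],3.6]
    - [40,[-0.2,-1.7,-0.1],4.8]
    - [40,[-0.4,-2.3,-0.1],6]
    - [40,[-0.7,-2.9,-0.1],7.2]
    - [40,[-1,-3.5,-0.1],8.4]
    - [40,[-1.3,-4.1,-0.1],9.4]
    - [40,[-1.49,-4.45,-0.1],10.1]
    - [40,[-1.49,-4.45,-0.1],10.1]

```text
clock: 38.25
eef_pos: [0.4279, -0.0835, 0.3589]
tool_rot: [0.72, 0.694, -0.0, 0.001]
ft_force: [0.2, 0.3, 0.9]
grip_width: 0.0398
```

```bash
python3 - <<'E'
from h import *
o=get_obs(); print(o["clock"],o["eef_pos"],o["joint_pos"].round(2),o["ft_force"])
plan([*tip(-135,0,0)[:2],0.253],-1.6)
s=camera("scene"); crop(s,170,60,330,220,3.7,"pics/s15.png")
print((R.from_quat(o["tool_rot"]).as_matrix()).round(2))
E
```

```text
38.25 [ 0.42787522 -0.08354389  0.35886511] [-0.19  0.09  0.15  1.63 -0.    1.41] [0.15319088 0.32558202 0.93897446]
units [ 0.08 -0.01  2.12] roll units -0.07 jaw now -2.0 q6 1.41 tilt [ 0.    -0.001 -1.   ]
[[ 0.04  1.    0.  ]
 [ 1.   -0.04 -0.  ]
 [-0.    0.   -1.  ]]
```

View pics/s15.png

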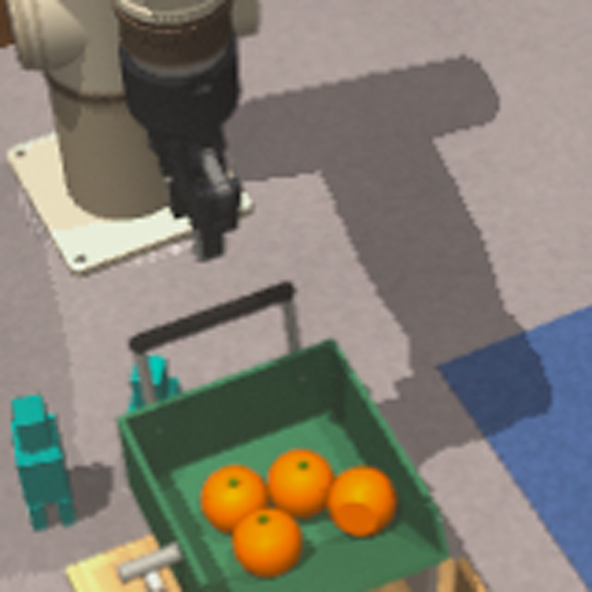

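>>> move_arm:
  motion:
    - [40,[0,0,0.4],0]
    - [40,[0,0,0.8],0]
    - [40,[0,0,1.2],0]
    - [40,[0,0,1.5],0]
    - [40,[0,0,1.8],0]
    - [40,[0,0,2.0],0]
    - [40,[0,0,2.1],0]
    - [30,[0,0,2.1],0]
    - [19,[0,0,2.1],0]
    - [19,[0,0,2.1],0]

```text
clock: 39.3
eef_pos: [0.4281, -0.0803, 0.2546]
tool_rot: [0.718, 0.696, 0.0, 0.001]
ft_force: [-0.3, -0.5, -0.3]
grip_width: 0.0192
```

```bash
python3 - <<'E'
from h import *
o=get_obs(); print(o["clock"],o["eef_pos"],o["grip_width"],o["ft_force"])
c=camera("top")
s=camera("scene"); crop(s,170,60,330,220,3.7,"pics/s16.png")
E
```

```text
39.3 [ 0.42809781 -0.08033053  0.25457258] 0.019197011533226317 [-0.26463093 -0.48526479 -0.26132799]
```

View pics/s16.png

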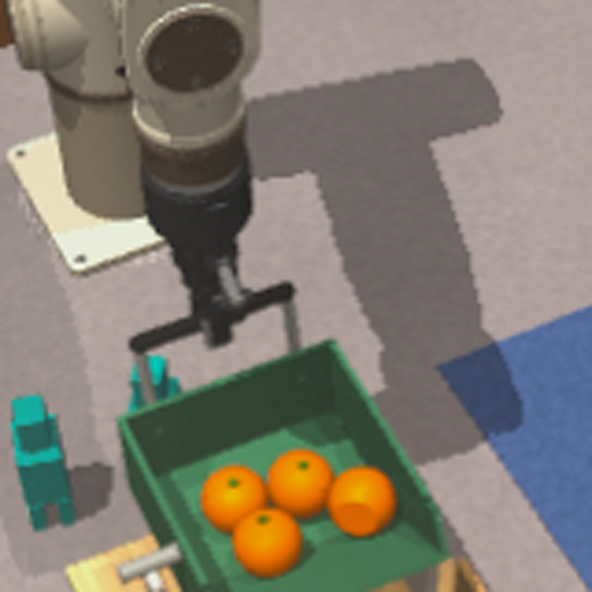

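>>> move_arm:
  motion:
    - [19,[0,0.08,-0.05],0]
    - [19,[0,0.2,-0.15],0]
    - [19,[0,0.35,-0.26],0]
    - [19,[0,0.5,-0.37],0]
    - [19,[0,0.66,-0.48],0]
    - [19,[0,0.83,-0.58],0]
    - [19,[0,1.0,-0.67],0]
    - [19,[0,1.17,-0.75],0]
    - [19,[0,1.35,-0.83],0]
    - [19,[0,1.5,-0.88],0]

```text
clock: 40.4
eef_pos: [0.5028, -0.0826, 0.2986]
tool_rot: [0.718, 0.696, -0.0, 0.0]
ft_force: [-3.2, 0.2, 2.0]
grip_width: 0.0191
```

```bash
python3 - <<'E'
from h import *
o=get_obs(); print(o["clock"],o["eef_pos"],o["grip_width"],o["ft_force"])
s=camera("scene"); crop(s,170,60,330,240,3.3,"pics/s17.png")
E
```

```text
40.4 [ 0.50277554 -0.08261652  0.29860064] 0.01909284762777706 [-3.1966519   0.23105946  2.01464418]
```

View pics/s17.png

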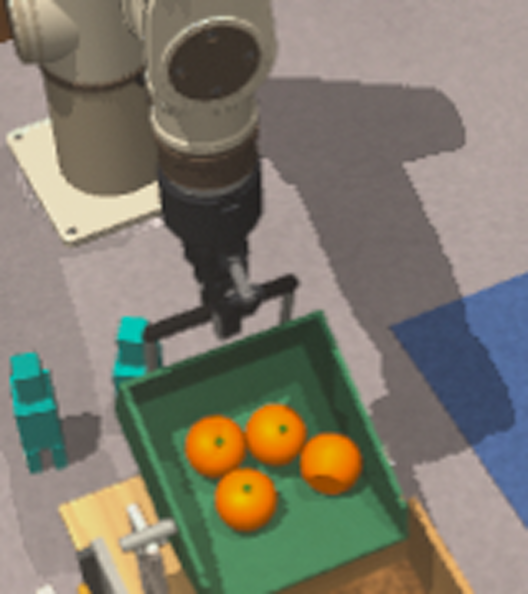

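>>> move_arm:
  motion:
    - [19,[0,0.2,-0.07],0]
    - [19,[0,0.45,-0.13],0]
    - [19,[0,0.7,-0.17],0]
    - [19,[0,0.94,-0.2],0]
    - [19,[0,1.15,-0.2],0]
    - [19,[0,1.33,-0.21],0]
    - [19,[0,1.5,-0.2],0]
    - [19,[0,1.7,-0.18],0]
    - [19,[0,1.9,-0.14],0]
    - [19,[0,2.1,-0.1],0]

```text
clock: 41.45
eef_pos: [0.6082, -0.0857, 0.3025]
tool_rot: [0.718, 0.696, 0.0, -0.0]
ft_force: [-1.0, 0.1, 1.3]
grip_width: 0.019
```

```bash
python3 - <<'E'
from h import *
o=get_obs(); print(o["clock"],o["eef_pos"],o["grip_width"],o["ft_force"],o["joint_pos"].round(2))
s=camera("scene"); crop(s,170,90,360,310,2.7,"pics/s18.png")
E
```

```text
41.45 [ 0.60822769 -0.08569977  0.30250757] 0.019017221645726078 [-1.03342826  0.10740782  1.25132884] [-0.14  0.47  0.52  1.62  0.    1.46]
```

View pics/s18.png

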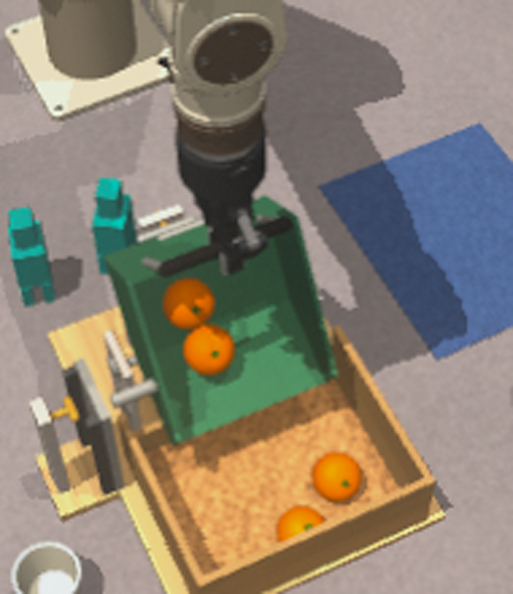

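>>> move_arm:
  motion:
    - [19,[0,0.15,0.03],0]
    - [19,[0,0.3,0.07],0]
    - [19,[0,0.45,0.12],0]
    - [19,[0,0.6,0.18],0]
    - [19,[0,0.75,0.26],0]
    - [19,[0,0.87,0.33],0]
    - [19,[0,0.98,0.38],0]
    - [19,[0,1.03,0.41],0]
    - [19,[0,1.05,0.42],0]
    - [19,[0,1.05,0.42],0]

```text
clock: 42.5
eef_pos: [0.6599, -0.0873, 0.2818]
tool_rot: [0.718, 0.696, -0.0, -0.0]
ft_force: [0.4, -0.1, -0.1]
grip_width: 0.0192
```

```bash
python3 - <<'E'
from h import *
o=get_obs(); print(o["clock"],o["eef_pos"],o["grip_width"],o["ft_force"],o["joint_pos"].round(2))
s=camera("scene"); crop(s,170,90,360,310,2.7,"pics/s19.png")
E
```

```text
42.5 [ 0.65994642 -0.08726877  0.28176455] 0.019194333811414107 [ 0.35435304 -0.0668787  -0.09194288] [-0.13  0.59  0.67  1.65 -0.    1.47]
```

View pics/s19.png

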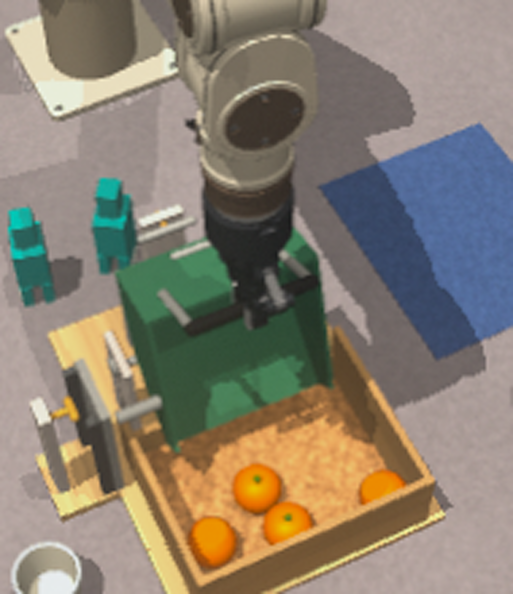

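All four are in the crate. A small push makes sure the skip is on its stop, then I start the slow return.

>>> move_arm:
  motion:
    - [19,[0,0.03,0.02],0]
    - [19,[0,0.07,0.04],0]
    - [19,[0,0.07,0.04],0]
    - [19,[0,0.03,0.02],0]
    - [19,[0,-0.03,-0.02],0]
    - [19,[0,-0.1,-0.08],0]
    - [19,[0,-0.2,-0.13],0]
    - [19,[0,-0.3,-0.18],0]
    - [19,[0,-0.4,-0.22],0]
    - [19,[0,-0.5,-0.26],0]

```text
clock: 43.55
eef_pos: [0.6351, -0.0865, 0.296]
tool_rot: [0.718, 0.696, 0.001, 0.001]
ft_force: [1.7, -0.0, 1.5]
grip_width: 0.0194
```

>>> move_arm:
  motion:
    - [19,[0,-0.12,-0.04],0]
    - [19,[0,-0.26,-0.08],0]
    - [19,[0,-0.42,-0.13],0]
    - [19,[0,-0.58,-0.17],0]
    - [19,[0,-0.74,-0.2],0]
    - [19,[0,-0.9,-0.22],0]
    - [19,[0,-1.06,-0.24],0]
    - [19,[0,-1.22,-0.25],0]
    - [19,[0,-1.38,-0.26],0]
    - [19,[0,-1.52,-0.26],0]

```text
clock: 44.55
eef_pos: [0.5581, -0.0842, 0.3077]
tool_rot: [0.718, 0.696, -0.0, -0.0]
ft_force: [-0.0, 1.1, -0.0]
grip_width: 0.0192
```

```bash
python3 - <<'E'
from h import *
o=get_obs(); print(o["clock"],o["eef_pos"],o["grip_width"],o["ft_force"])
h=R.from_euler('z',-TY).apply(o["eef_pos"]-TP)*1e3; print("handle tipper",h)
s=camera("scene"); crop(s,170,90,360,310,2.7,"pics/s20.png")
E
```

```text
44.55 [ 0.55806865 -0.08419478  0.3077266 ] 0.019172549253953855 [-3.86850419e-02  1.06179212e+00 -8.31352931e-05]
handle tipper [ -4.20229087  -1.11117202 307.72660321]
```

View pics/s20.png

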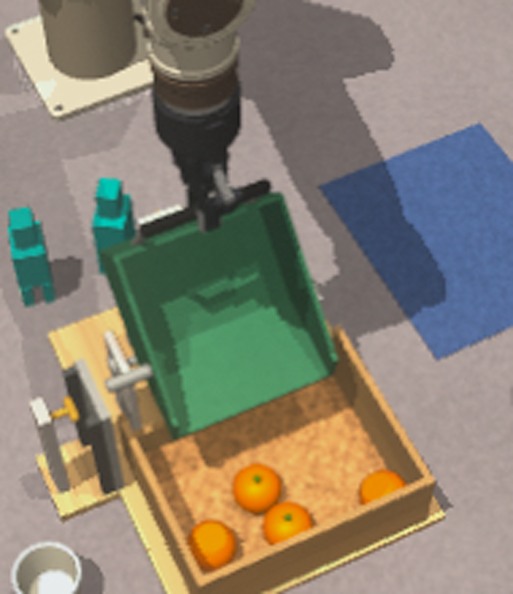

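>>> move_arm:
  motion:
    - [19,[0,-0.15,0.01],0]
    - [19,[0,-0.32,0.02],0]
    - [19,[0,-0.5,0.04],0]
    - [19,[0,-0.68,0.07],0]
    - [19,[0,-0.86,0.12],0]
    - [19,[0,-1.04,0.17],0]
    - [19,[0,-1.2,0.22],0]
    - [19,[0,-1.36,0.28],0]
    - [19,[0,-1.5,0.34],0]
    - [19,[0,-1.62,0.4],0]

```text
clock: 45.6
eef_pos: [0.4773, -0.0818, 0.2875]
tool_rot: [0.718, 0.696, -0.0, -0.0]
ft_force: [0.4, -0.3, -0.8]
grip_width: 0.019
```

>>> move_arm:
  motion:
    - [19,[0,-0.1,0.06],0]
    - [19,[0,-0.2,0.12],0]
    - [19,[0,-0.29,0.17],0]
    - [19,[0,-0.38,0.23],0]
    - [19,[0,-0.46,0.28],0]
    - [19,[0,-0.54,0.33],0]
    - [19,[0,-0.6,0.37],0]
    - [19,[0,-0.66,0.41],0]
    - [19,[0,-0.7,0.44],0]
    - [19,[0,-0.74,0.47],0]

```text
clock: 46.6
eef_pos: [0.4414, -0.0807, 0.2644]
tool_rot: [0.718, 0.696, 0.0, 0.0]
ft_force: [-0.3, 0.4, 0.6]
grip_width: 0.0189
```

```bash
python3 - <<'E'
from h import *
o=get_obs(); print(o["clock"],o["eef_pos"],o["grip_width"],o["ft_force"])
h=R.from_euler('z',-TY).apply(o["eef_pos"]-TP)*1e3; print("tcp tipper",h)
s=camera("scene"); crop(s,170,60,330,240,3.3,"pics/s21.png")
E
```

```text
46.6 [ 0.44135881 -0.08073032  0.26441013] 0.018861890577960776 [-0.25987718  0.44835054  0.55265979]
tcp tipper [-120.96328212   -0.86881075  264.41013236]
```

View pics/s21.png

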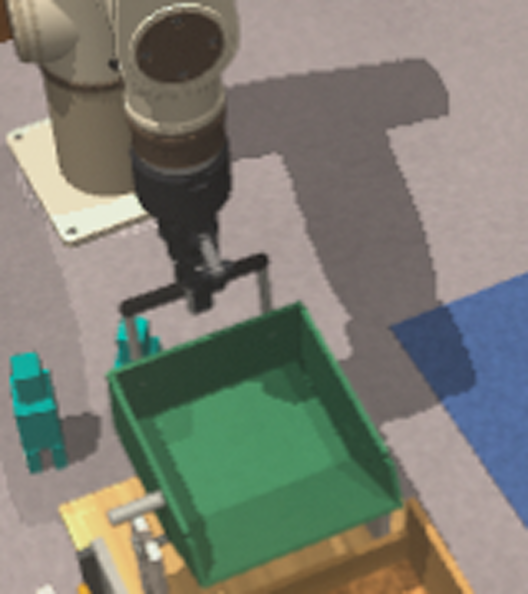

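>>> move_arm:
  motion:
    - [19,[0,-0.04,0.03],0]
    - [19,[0,-0.08,0.06],0]
    - [19,[0,-0.12,0.09],0]
    - [19,[0,-0.16,0.12],0]
    - [19,[0,-0.2,0.15],0]
    - [19,[0,-0.24,0.18],0]
    - [19,[0,-0.27,0.2],0]
    - [19,[0,-0.3,0.22],0]
    - [19,[0,-0.32,0.23],0]
    - [19,[0,-0.34,0.24],0]

```text
clock: 47.65
eef_pos: [0.4251, -0.0802, 0.2528]
tool_rot: [0.718, 0.696, 0.001, 0.001]
ft_force: [3.8, -0.1, 2.0]
grip_width: 0.0192
```

>>> move_arm:
  motion:
    - [19,[0,-0.01,0],0]
    - [19,[0,-0.02,0],0]
    - [19,[0,-0.03,0.01],0]
    - [19,[0,-0.04,0.01],0]
    - [19,[0,-0.05,0.02],0]
    - [19,[0,-0.06,0.02],0]
    - [19,[0,-0.06,0.02],0]
    - [19,[0,-0.06,0.02],0]
    - [19,[0,-0.06,0.02],0]
    - [19,[0,-0.06,0.02],0]

```text
clock: 48.65
eef_pos: [0.425, -0.0802, 0.2528]
tool_rot: [0.717, 0.697, 0.003, 0.003]
ft_force: [9.8, 0.1, 0.8]
grip_width: 0.019
```

```bash
python3 - <<'E'
from h import *
o=get_obs(); print(o["clock"],o["eef_pos"],o["grip_width"],o["ft_force"])
h=R.from_euler('z',-TY).apply(o["eef_pos"]-TP)*1e3; print("tcp tipper",h)
E
```

```text
48.65 [ 0.4250358  -0.0801924   0.25284306] 0.018989208833780996 [9.84110889 0.13635933 0.83859776]
tcp tipper [-137.29492265   -0.78155865  252.84305547]
```

>>> move_arm:
  motion:
    - [19,[0,-0.02,0.01],0]
    - [19,[0,-0.04,0.02],0]
    - [19,[0,-0.06,0.03],0]
    - [19,[0,-0.06,0.03],0]
    - [19,[0,-0.06,0.03],0]
    - [19,[0,-0.04,0.02],0]
    - [19,[0,0,0.01],0]
    - [19,[0,0.05,0],0]
    - [19,[0,0.08,0],0]
    - [19,[0,0.1,0],0]

```text
clock: 49.65
eef_pos: [0.4252, -0.0802, 0.2508]
tool_rot: [0.718, 0.696, -0.001, -0.001]
ft_force: [-0.2, -0.4, -0.6]
grip_width: 0.0191
```

>>> move_arm:
  motion:
    - [26,[0,0.01,0],0]
    - [33,[0,0.01,0],0]
    - [40,[0,0.01,0],0]
    - [40,[0,0.01,0],0]
    - [40,[0,0.01,-0.2],0]
    - [40,[0,0.01,-0.6],0]
    - [40,[0,0.01,-1.1],0]
    - [40,[0,0,-1.7],0]
    - [40,[0,-0.5,-2.2],0]
    - [40,[0,-1.2,-2.4],0]

```text
clock: 50.65
eef_pos: [0.3672, -0.0787, 0.374]
tool_rot: [0.717, 0.697, 0.001, 0.002]
ft_force: [-0.7, 0.7, 0.6]
grip_width: 0.0399
```

>>> move_arm:
  motion:
    - [40,[0.8,0,0],0]
    - [40,[1.6,0,0],0]
    - [40,[2.4,0,0],0]
    - [40,[3.2,0,0],0]
    - [40,[4.0,0,0],0]
    - [40,[4.5,0,0],0]
    - [40,[4.7,0,0],0]
    - [40,[4.7,0,0],0]
    - [40,[4.7,0,0],0]
    - [40,[4.7,0,0],0]

```text
clock: 51.65
eef_pos: [0.3732, 0.1554, 0.3716]
tool_rot: [0.718, 0.696, 0.0, 0.0]
ft_force: [-0.6, -1.0, -0.1]
grip_width: 0.0401
```

```bash
python3 look.py k; python3 - <<'E'
from h import *
c=camera("top"); crop(c,205,100,350,260,5,"pics/t22.png"); crop(c,100,90,420,290,2.4,"pics/t23.png")
E
```

```text
51.65 [0.3732 0.1554 0.3716] [-0.6 -1.  -0.1] 0.0401
```

View pics/s_k.png

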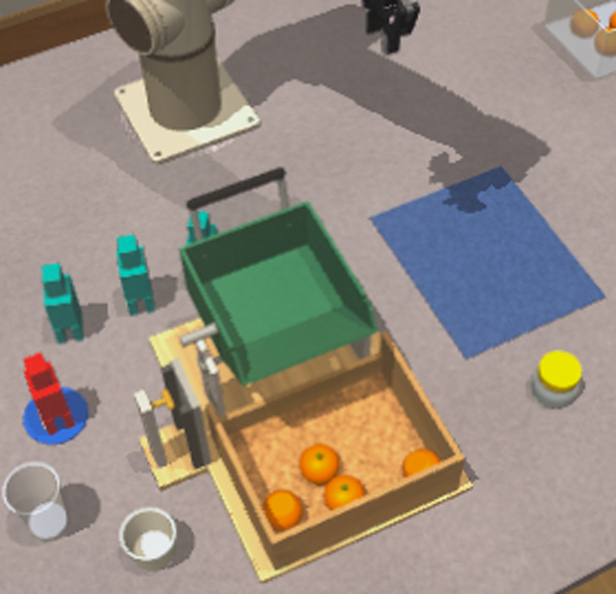

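View pics/t22.png

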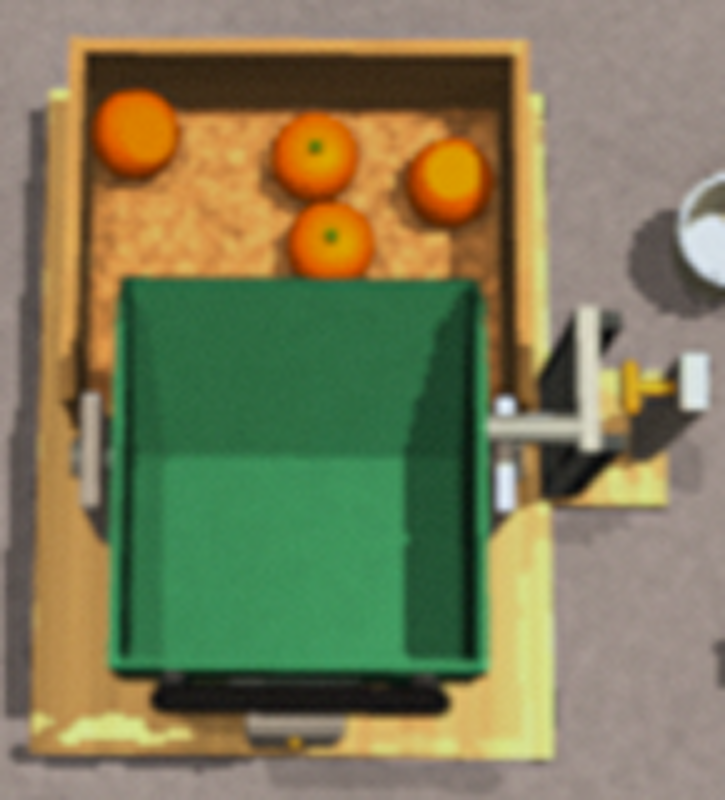

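View pics/t23.png

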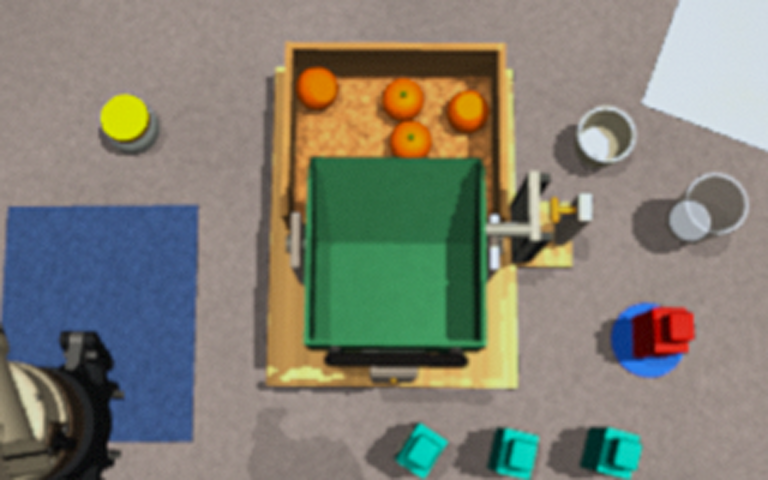

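The skip matches its starting picture exactly: handle ends at (153,697) and (449,700), back edge at row 670. The crate holds four mandarins and the lock stands on the coaster. I'm handing the job in.

```bash
python3 -c "
from workcell import *
print(job_done())"
```

```text
the job is handed in; nothing more can be done
None
```

The job is done and handed in at about 52 s of the 210 s allowed. The hand-in gives no verdict, so this rests on my own checks.

- **Lock:** I lifted the red lock straight up off its rail and stood it on the blue coaster. In the last pictures it is still upright there.
- **Mandarins:** Four were on the mat, and all four went into the upright skip. One had been knocked about 3 cm aside partway through, so I measured it again before picking it up.
- **Tipping:** I tipped the skip by its handle with the fingers loosely around the bar, past the detent and on until I judged it to be on its stop. All four mandarins are in the crate.
- **Return:** I eased the skip back slowly and pressed it home. Pressing up to about 10 N moved it no further. The top view then matched the starting picture to about a pixel, and I had let go of the handle.
- **Bystanders:** The mug, jar and cup look untouched in the last pictures, though I judged this by eye and did not measure them.

One thing was not clean: when I released the first mandarin, the gripper brushed the skip's side wall with about 16 N. That is under the 40 N limit, and I released the others higher with no further contact.

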